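# Build up the crosswise bar riser beside the microscope

### The arm

A 6-joint arm with a two-finger parallel gripper is mounted at the origin on the work surface. World frame = base frame: x ahead of the robot, y to its left, z up, the work surface at z = 0. Lengths are in m, angles in rad, forces in N, time in s.
With the tool pointing down it reaches from about 0.375 to 0.9 m from the base axis. Payload 3.1 kg.
Tool frame: the origin (TCP) lies at the very end of the fingers, on their centre line; the grasp point (between the pads) lies 19 mm behind it; y points along the fingers, x is the direction in which the jaws open and shut, and the axes are right-handed (so a half turn about y gives the same grasp; the last joint's range is limited). The gripper opens to 87 mm and grips with 3 to 60 N. Pads are 19 mm wide; open, the fingers measure 117 mm over their backs; the gripper's body (75 mm by 190 mm) begins 51 mm behind the grasp point.
Start: joints at [-1.391, 0.527, 1.433, -0, 1.181, -0.178], TCP at [0.219, -0.585, 0.223] pointing down, gripper open.
Joint ranges: [-3.08, 3.08], [-0.75, 2.2], [0.22, 2.44], [-1.43, 4.57], [0, 2.65], [-2.85, 2.85]. Speed limits (rad/s): [2.79, 2.79, 3.14, 3.14, 3.14, 3.14].

### API

Orientations are given as a unit quaternion [x, y, z, w].
In Python, from rig import robot gives the robot as it stands.
- The arm moves only by the shell command python3 -m creep 'ROWS' [FORCE]. ROWS is JSON, a list of rows, each a list of 3 entries, a list of its own where there are three numbers: the shift along the tool's x, y, z in mm, then the turn about the tool's y in rad, then the opening, from 0 (shut) to 1 (fully open). A call has 1 to 8 rows; each row shifts and turns the commanded pose from where the row before left it, along the tool's axes as they then stand; what a row does not reach is not made up. A row lasts 1/10 s, in which the tool goes at most 50 mm and 8.59 degrees, less where a joint would pass 70% of its speed; a pose out of reach is approached as far as the arm can. A call with a gripper value outside its range is refused whole. The fingers move at their own pace and stop on an object; FORCE is the grip in N (left out, the last holds). Time passes only in rows, so rows that do not move let the fingers close. It gives the time, the measured TCP pose, the force and the opening at its end, in the units of the state.
- robot.get_obs(): the state, without advancing time (a new reading comes with each control period).
- robot.camera(name): name is "scene" or "side" or "wrist"; returns a dict with "pixels" (384x512x3 uint8, red, green, blue), "fx", "fy", "cx", "cy" (pixels), "position" and "rotation" of the camera in the world. Camera axes: x right, y up, looking along -z (the intrinsics and any distortion apply to the point x, -y, -z); pixel columns grow to the right and rows downward; lengths in m; the calibration is good to about 2 mm. A picture is of the moment at which its call begins. There is no depth.
- robot.hand_in(): hands the job in, once; it reports no verdict.
The state is a dict: "time": time; "q": joint angles; "joint_velocities": joint speeds; "joint_torque": joint torques, N m; "position": TCP position; "tool_rot": TCP orientation; "ft_force": force on the tool from outside, world axes, zero at the start; "moment": the same for the moment, N m; "grip_width": finger opening in m.
Only numpy, scipy, OpenCV 4.12 (cv2) and the standard library are available. Lean on these libraries where they do the work, as an engineer would, in place of code of your own. Each camera call takes 0.05 s, during which the arm holds its last target.

### The job

Finish the riser that was begun on the black foot plate: lay two of the loose aluminium bars flat across the two bolted bars, then the other two across those, running the same way as the bolted ones. Centre each layer over the foot and space its two bars as far apart as the bolted pair, so that the tower stands square and even. Do not shift the glassware, objective, bottle or slide box.

Things in the scene. Friction and masses are not known exactly. Their poses are not given: they have to be found in the camera images.
- foot: the foot of the riser, fixed: a black square plate 180 x 180 mm, 10 mm thick, on which two aluminium bars (each 160 x 28 x 18 mm) are bolted flat, parallel to the foot's x axis, with their centre lines at y = +45 and y = -45 mm. Origin: centre of the plate's underside, on the table; z up. Tops of the bolted bars are at 28 mm. In the finished riser the centres of the second layer lie at height 37 mm and those of the third at 55 mm.
- bar_a_mid (a point): one of four identical loose aluminium bars, length 160 (its x axis), width 28 (y), height 18 mm (z), about 0.2 kg, with a dark screw hole near each end of its upper face; it starts lying flat on the table. The point is the centre of the bar, 9 mm above its underside.
- bar_b_mid (a point): one of four identical loose aluminium bars, length 160 (its x axis), width 28 (y), height 18 mm (z), about 0.2 kg, with a dark screw hole near each end of its upper face; it starts lying flat on the table. The point is the centre of the bar, 9 mm above its underside.
- bar_c_mid (a point): one of four identical loose aluminium bars, length 160 (its x axis), width 28 (y), height 18 mm (z), about 0.2 kg, with a dark screw hole near each end of its upper face; it starts lying flat on the table. The point is the centre of the bar, 9 mm above its underside.
- bar_d_mid (a point): one of four identical loose aluminium bars, length 160 (its x axis), width 28 (y), height 18 mm (z), about 0.2 kg, with a dark screw hole near each end of its upper face; it starts lying flat on the table. The point is the centre of the bar, 9 mm above its underside.
- dish: bystander: covered petri dish, 63 mm across, 16 mm high, on the table between the loose bars and the foot; origin: centre of its underside
- objective: bystander: dark metal microscope objective standing on the table, 34 mm across, 48 mm high; origin: centre of its underside
- slide_box: bystander: closed grey slide box, 50 (x) x 100 (y) x 30 mm high, beyond the bars and the dish as the robot sees them; origin: centre of its underside
- bottle: bystander: small amber bottle, 40 mm across, 75 mm high; origin: centre of its underside
- beaker: bystander: glass beaker, 68 mm across, 85 mm high; origin: centre of its underside
Things that resemble listed ones, but are neither listed nor needed, are in the scene too. What is shaped like the part that bears bar_a_mid but brown is not meant.

How it is judged:
By the outcome, as a careful person would: the job done as asked, in the order asked, and still so for the second after the job is handed in, with the robot touching nothing.
It also fails if it takes over 70 s, if anything falls off the work surface, if the arm or the gripper's body presses on something with over 40 N, if the wrist force passes 120 N, or if a joint passes its speed limit or range.

## Working session

There is one attempt and no reset: what is moved stays moved. The work goes in short steps, Python scripts to look and compute and a shell command to move; the robot and the scene stay as the last step left them, time stands still between calls to the robot, and variables do not carry over. Pictures are saved under pics/ and viewed, and the job is handed in when it is done.

```bash
ls -la; mkdir -p pics
cat > h.py <<'E'
import numpy as np, cv2
from rig import robot
def shot(name,fn):
    c=robot.camera(name); cv2.imwrite(f'pics/{fn}.png',c['pixels'][:,:,::-1])
    np.savez(f'pics/{fn}.npz',**{k:np.array(v) for k,v in c.items()}); return c
def load(fn): return {k:v for k,v in np.load(f'pics/{fn}.npz').items()}
E
python3 - <<'E'
from h import *
o=robot.get_obs()
print({k:np.round(v,3) for k,v in o.items()})
for n in ['scene','side','wrist']:
    c=shot(n,n+'0'); print(n,{k:np.round(v,3) for k,v in c.items() if k!='pixels'})
E
```

```text
total 12
drwxr-xr-x  3 agent agent 4096 Dec  7 00:55 .
drwxr-xr-x 23 root  root  4096 Dec  7 00:55 ..
drwxr-xr-x  2 agent agent 4096 Dec  7 00:55 pics
{'time': np.float64(0.0), 'q': array([-1.39 ,  0.528,  1.434,  0.   ,  1.181, -0.179]), 'joint_velocities': array([ 0.   ,  0.   ,  0.   ,  0.   ,  0.001, -0.001]), 'joint_torque': array([-2.0000e-03, -4.4005e+01, -1.7659e+01,  6.3000e-02,  5.8000e-02,
       -0.0000e+00]), 'position': array([ 0.219, -0.584,  0.222]), 'tool_rot': array([-0.581,  0.403, -0.402,  0.582]), 'ft_force': array([-0.391,  0.571, -0.249]), 'moment': array([-0.015,  0.001,  0.038]), 'grip_width': np.float64(0.087)}
scene {'fx': np.float64(454.363), 'fy': np.float64(454.363), 'cx': np.float64(249.389), 'cy': np.float64(191.548), 'position': array([ 1.275, -0.806,  0.741]), 'rotation': array([0.441, 0.192, 0.327, 0.813])}
side {'fx': np.float64(395.111), 'fy': np.float64(395.111), 'cx': np.float64(256.612), 'cy': np.float64(195.365), 'position': array([0.237, 0.719, 0.766]), 'rotation': array([-0.066,  0.403,  0.898, -0.164])}
wrist {'fx': np.float64(294.549), 'fy': np.float64(294.549), 'cx': np.float64(252.977), 'cy': np.float64(194.739), 'position': array([ 0.287, -0.56 ,  0.384]), 'rotation': array([-0.109,  0.077, -0.564,  0.815])}
```

View pics/scene0.png

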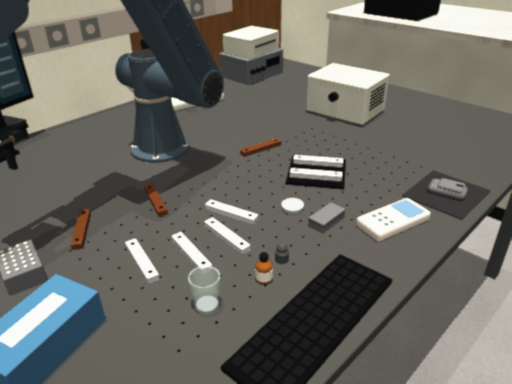

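View pics/side0.png

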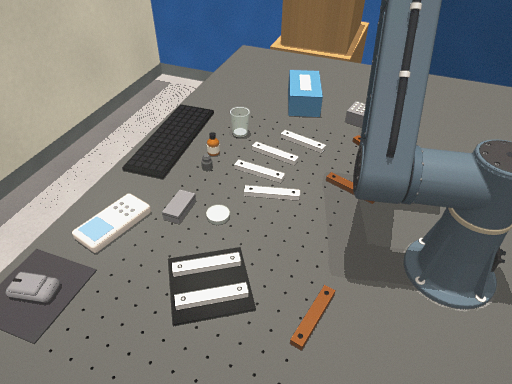

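View pics/wrist0.png

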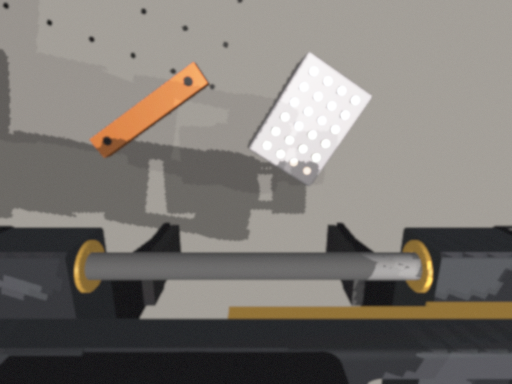

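The scene view shows four silver bars, at about (141,259), (191,251), (227,234) and (231,211). Three brown look-alikes sit at (81,228), (156,200) and (261,147), and the black foot is at (317,171). The side view shows the silver bars at (303,140), (275,152), (259,170) and (272,192), and the foot at (210,282). The silver ones fit the description. I'll confirm that in an enlarged crop and triangulate their holes.

```bash
cat >> h.py <<'E'
from scipy.spatial.transform import Rotation as R
def P(c):
    r=np.array(c['rotation']); Rm=R.from_quat(r).as_matrix() if r.size==4 else r
    return Rm,np.array(c['position'])
def proj(c,X):
    Rm,p=P(c); q=(np.atleast_2d(X)-p)@Rm
    return np.c_[c['cx']+c['fx']*q[:,0]/-q[:,2], c['cy']+c['fy']*-q[:,1]/-q[:,2]]
def ray(c,uv):
    Rm,p=P(c); uv=np.atleast_2d(uv)
    d=np.c_[(uv[:,0]-c['cx'])/c['fx'],-(uv[:,1]-c['cy'])/c['fy'],-np.ones(len(uv))]
    return p,d@Rm.T
def onz(c,uv,z):
    p,d=ray(c,uv); return p+d*((z-p[2])/d[:,2])[:,None]
def tri(obs):
    A=[];b=[]
    for c,uv in obs:
        p,d=ray(c,uv); d=d[0]/np.linalg.norm(d[0]); M=np.eye(3)-np.outer(d,d); A.append(M); b.append(M@p)
    A=np.vstack(A); b=np.hstack(b); X=np.linalg.lstsq(A,b,rcond=None)[0]
    return X,np.linalg.norm(A@X-b)
E
python3 - <<'E'
from h import *
s=load('scene0')['pixels'];d=load('side0')['pixels']
a=cv2.resize(s[185:295,70:270],None,fx=4,fy=4,interpolation=cv2.INTER_CUBIC)
b=cv2.resize(d[115:215,200:360],None,fx=5,fy=5,interpolation=cv2.INTER_CUBIC)
cv2.imwrite('pics/cropa.png',a[:,:,::-1]);cv2.imwrite('pics/cropb.png',b[:,:,::-1])
f=cv2.resize(s[140:200,270:370],None,fx=4,fy=4,interpolation=cv2.INTER_CUBIC)
g=cv2.resize(d[240:330,155:265],None,fx=4,fy=4,interpolation=cv2.INTER_CUBIC)
H=np.zeros((360,840,3),np.uint8);H[:240,:400]=f;H[:360,400:840]=g
cv2.imwrite('pics/cropf.png',H[:,:,::-1])
E
```

```text
(no output)
```

View pics/cropa.png

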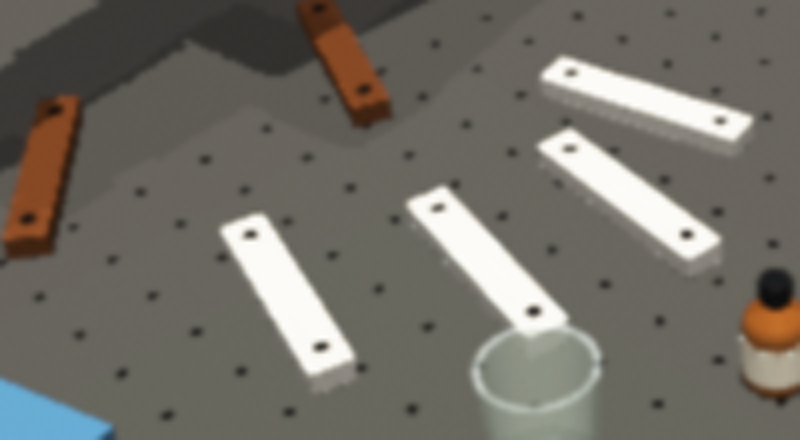

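View pics/cropb.png

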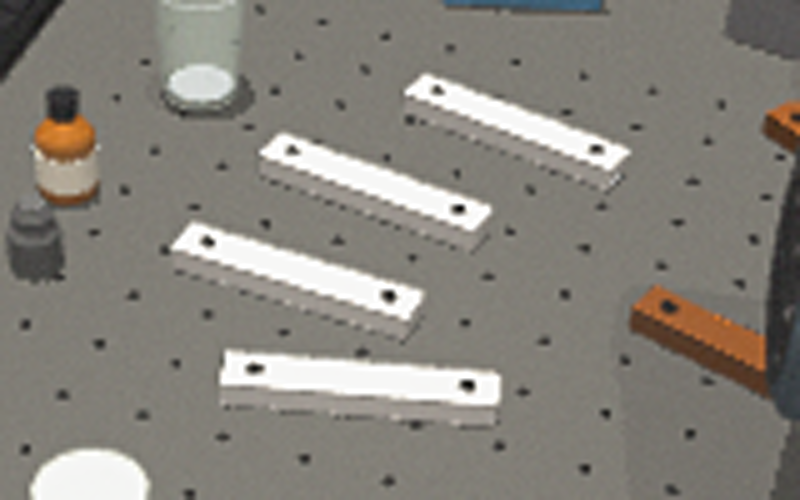

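View pics/cropf.png

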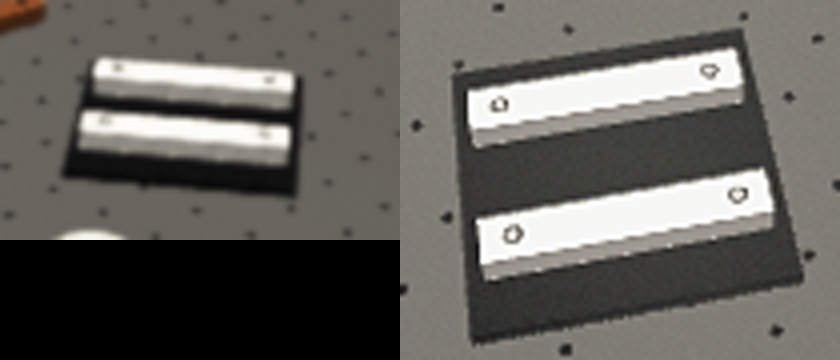

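```bash
cat > m.py <<'E'
from h import *
import itertools
S=load('scene0');D=load('side0')
f=lambda p,k,o:((np.array(p,float)+.5)/k-.5+np.array(o))
def refine(c,uv,r=3):
    g=cv2.cvtColor(c['pixels'],cv2.COLOR_RGB2GRAY).astype(float)
    x,y=np.round(uv).astype(int); w=g[y-r:y+r+1,x-r:x+r+1]; 
    w=np.clip(np.percentile(w,75)-20-w,0,None); yy,xx=np.mgrid[y-r:y+r+1,x-r:x+r+1]
    m=(np.hypot(xx-uv[0],yy-uv[1])<2.6); w=w*m
    return np.array([(w*xx).sum(),(w*yy).sum()])/w.sum() if w.sum()>0 else uv
sc=[[(321,347),(250,234)],[(534,311),(437,208)],[(687,235),(569,149)],[(721,121),(570,72)]]
sd=[[(437,90),(597,149)],[(292,150),(459,209)],[(208,242),(389,296)],[(255,369),(467,385)]]
for i in range(4):
    E=[]
    for a,b in zip(sc[i],sd[i]):
        u=refine(S,f(a,4,(70,185)));v=refine(D,f(b,5,(200,115)))
        X,r=tri([(S,u),(D,v)]);E.append(X);print('hole',X.round(4),'res',round(r,4),u.round(1),v.round(1))
    E=np.array(E);dd=E[0]-E[1];print('bar',i+1,'mid',E.mean(0).round(4),'len',np.linalg.norm(dd).round(4),'yaw',np.degrees(np.arctan2(dd[1],dd[0])).round(2))
fs=[(118,66),(269,78),(105,119),(264,132)];fd=[(500,104),(710,70),(513,234),(738,194)]
fs=[f(p,4,(270,140)) for p in fs];fd=[f((p[0]-400,p[1]),4,(155,240)) for p in fd]
for pm in itertools.permutations(range(4)):
    Xs=[tri([(S,fs[i]),(D,fd[pm[i]])]) for i in range(4)]
    if max(x[1] for x in Xs)<.02: print(pm); [print(x[0].round(4),round(x[1],4)) for x in Xs]
E
python3 m.py
```

```text
hole [ 0.5362 -0.4139  0.0186] res 0.0013 [149.8 271.2] [287.1 132.2]
hole [ 0.4156 -0.3834  0.018 ] res 0.0009 [132.1 243.2] [318.9 144.4]
bar 1 mid [ 0.4759 -0.3987  0.0183] len 0.1244 yaw -14.19
hole [ 0.6041 -0.3079  0.0182] res 0.0006 [203.  262.3] [258.  144.5]
hole [ 0.4822 -0.2848  0.0182] res 0.0008 [179.1 236.5] [291.2 156.3]
bar 2 mid [ 0.5431 -0.2964  0.0182] len 0.1241 yaw -10.74
hole [ 0.6189 -0.1944  0.0179] res 0.0011 [241.2 243.1] [241.1 162.9]
hole [ 0.496  -0.1838  0.018 ] res 0.0009 [212.  221.7] [277.3 173.8]
bar 3 mid [ 0.5574 -0.1891  0.0179] len 0.1234 yaw -4.91
hole [ 0.5477 -0.0917  0.0177] res 0.0009 [249.6 214.7] [250.5 188.3]
hole [ 0.4279 -0.1222  0.0181] res 0.0006 [212.3 202.7] [293.1 191.6]
bar 4 mid [ 0.4878 -0.1069  0.0179] len 0.1237 yaw 14.25
(1, 0, 3, 2)
[0.4829 0.1966 0.0626] 0.0028
[0.5823 0.2599 0.0622] 0.0023
[ 0.4543  0.2219 -0.0075] 0.0003
[ 0.5633  0.2924 -0.0077] 0.0003
(1, 2, 3, 0)
[0.4829 0.1966 0.0626] 0.0028
[0.5489 0.313  0.0287] 0.0012
[ 0.4543  0.2219 -0.0075] 0.0003
[0.5977 0.2378 0.0291] 0.001
(3, 0, 1, 2)
[0.4449 0.2463 0.0292] 0.0015
[0.5823 0.2599 0.0622] 0.0023
[0.4936 0.1709 0.0292] 0.0012
[ 0.5633  0.2924 -0.0077] 0.0003
(3, 2, 1, 0)
[0.4449 0.2463 0.0292] 0.0015
[0.5489 0.313  0.0287] 0.0012
[0.4936 0.1709 0.0292] 0.0012
[0.5977 0.2378 0.0291] 0.001
```

Heights (18 mm for the bars, about 29 mm for the bolted tops), the 124 mm hole spacing and the 90 mm bolted spacing all agree with the text. Next I'll locate the bystanders, refine the foot and read the tool axes.

```bash
cat > m2.py <<'E'
from h import *
S=load('scene0');D=load('side0')
f=lambda p,k,o:((np.array(p,float)+.5)/k-.5+np.array(o))
o=robot.get_obs();Rm=R.from_quat(o['tool_rot']).as_matrix();print('tool axes cols\n',Rm.round(4), o['position'].round(4))
# beaker base (side crop), bottle, objective ground contacts, assume tabletop
print('beaker rim/side base', onz(D,f((202,88),5,(200,115)),.004).round(3), 'scene rim', onz(S,f((537,370),4,(70,185)),.085).round(3))
print('bottle cap', onz(D,f((62,100),5,(200,115)),.07).round(3), onz(S,f((775,288),4,(70,185)),.07).round(3))
print('obj top', onz(D,(207,157),.048).round(3), onz(S,(282,246),.048).round(3))
print('dish', onz(D,(218,213),.016).round(3), onz(S,(292,205),.016).round(3))
print('slidebox', onz(D,(180,204),.03).round(3), onz(S,(327,213),.03).round(3))
# foot fit: corners visible of plate (z=10mm) and bars tops
from scipy.optimize import least_squares
ptsD=[(458,75),(741,33),(803,280),(472,341)]
plD=[f((p[0]-400,p[1]),4,(155,240)) for p in ptsD]
w=np.array([onz(D,p,.010)[0] for p in plD]);print('plate corners side',w.round(4).tolist(),'mean',w.mean(0).round(4))
for a,b in [(0,1),(1,2),(2,3),(3,0)]:
    e=w[b]-w[a];print(np.linalg.norm(e).round(4),np.degrees(np.arctan2(e[1],e[0])).round(2))
E
python3 m2.py
```

```text
tool axes cols
 [[ 3.512e-01 -3.000e-04  9.363e-01]
 [-9.363e-01  1.600e-03  3.512e-01]
 [-1.600e-03 -1.000e+00  3.000e-04]] [ 0.2194 -0.5846  0.2218]
beaker rim/side base [[ 0.696 -0.376  0.004]] scene rim [[ 0.703 -0.383  0.085]]
bottle cap [[ 0.734 -0.236  0.07 ]] [[ 0.738 -0.238  0.07 ]]
obj top [[ 0.711 -0.148  0.048]] [[ 0.726 -0.161  0.048]]
dish [[0.593 0.034 0.016]] [[0.602 0.025 0.016]]
slidebox [[0.697 0.052 0.03 ]] [[0.709 0.044 0.03 ]]
plate corners side [[0.6408, 0.2145, 0.01], [0.4932, 0.1219, 0.01], [0.3956, 0.272, 0.01], [0.5449, 0.3677, 0.01]] mean [0.5186 0.244  0.01  ]
0.1743 -147.92
0.179 123.03
0.1774 32.67
0.1808 -57.95
```

```bash
cat >> h.py <<'E'
def go(x,y,z,th):
    "remaining shift in tool mm and turn (turn is to be done after shifting)"
    o=robot.get_obs();Rm=R.from_quat(o['tool_rot']).as_matrix()
    d=np.array([x,y,z])-o['position'];t=np.degrees(np.arctan2(Rm[1,2],Rm[0,2]))
    dt=(th-t+180)%360-180
    print('t=%.2f pos'%o['time'],o['position'].round(4),'th %.2f'%t,'F',o['ft_force'].round(1),'w %.4f'%o['grip_width'])
    print('tool shift mm',(Rm.T@d*1000).round(1),'turn rad %.4f'%(-np.radians(dt)),'tilt',Rm[:,1].round(4))
E
python3 -m creep '[[[-29,7,35],0,1],[[-29,7,35],0,1],[[-29,7,35],0,1],[[-29,7,35],0,1],[[-29,7,35],0,1],[[-29,7,35],0,1],[[-29,7,35],0,1],[[-29,7,35],0,1]]'
python3 -c "
from h import *
go(.4878,-.1069,.14,14.25)"
```

```text
time: 0.95
position: [0.4008, -0.268, 0.1663]
tool_rot: [-0.581, 0.403, -0.403, 0.581]
ft_force: [0.1, -1.0, -0.1]
grip_width: 0.0866
t=0.95 pos [ 0.4008 -0.268   0.1663] th 20.53 F [ 0.1 -1.  -0.1] w 0.0866
tool shift mm [-120.4   26.3  138. ] turn rad 0.1095 tilt [ 1.e-04  0.e+00 -1.e+00]
```

```bash
python3 -m creep '[[[-30,7,34],0,0.7],[[-30,7,34],0,0.7],[[-30,7,35],0,0.7],[[-29,7,35],0,0.7],[[0,0,0],0.11,0.6],[[0,0,0],0,0.6]]'
python3 -c "
from h import *
go(.4878,-.1069,.14,14.25)
c=shot('wrist','w1')
X=np.array([[.5477,-.0917,.018],[.4279,-.1222,.018]])
print(proj(c,X).round(1))
"
```

```text
time: 1.55
position: [0.4879, -0.1082, 0.1381]
tool_rot: [0.559, -0.433, 0.433, -0.559]
ft_force: [0.4, -0.3, 0.2]
grip_width: 0.0551
t=1.55 pos [ 0.4879 -0.1082  0.1381] th 14.46 F [ 0.4 -0.3  0.2] w 0.0551
tool shift mm [-1.2 -1.9  0.2] turn rad 0.0037 tilt [-7.e-04  2.e-04 -1.e+00]
[[251.6 125.2]
 [251.3 246.6]]
```

View pics/w1.png

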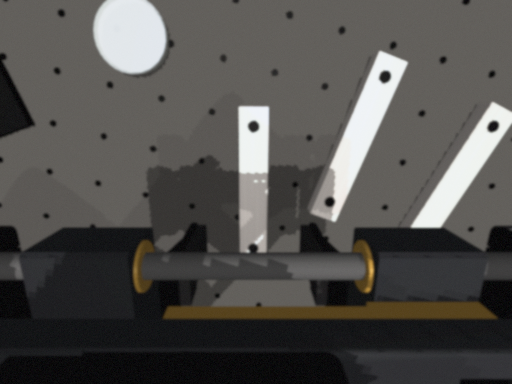

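The wrist view shows the silver bar between the jaws, with its holes at (253,126) and (253,247). The triangulated points project to (252,125) and (251,247), so they agree within 2 px. I'll descend and grasp.

```bash
python3 -m creep '[[[-1,45,0],0,0.6],[[0,45,0],0,0.6],[[0,35,0],0,0.6],[[0,9,0],0,0.6],[[0,0,0],0,0.6]]'
python3 -c "
from h import *
go(.4878,-.1069,.003,14.25)"
```

```text
time: 2.1
position: [0.4864, -0.1094, 0.0036]
tool_rot: [0.558, -0.435, 0.433, -0.558]
ft_force: [0.1, 0.8, -0.3]
grip_width: 0.0521
t=2.10 pos [ 0.4864 -0.1094  0.0036] th 14.21 F [ 0.1  0.8 -0.3] w 0.0521
tool shift mm [-2.1  0.6  2. ] turn rad -0.0007 tilt [-0.0026  0.0012 -1.    ]
```

```bash
python3 -m creep '[[[-2,0,2],0,0.6],[[0,0,0],0,0],[[0,0,0],0,0],[[0,0,0],0,0],[[0,0,0],0,0]]' 35
python3 -c "
from h import *
go(.4878,-.1069,.003,14.25)"
```

```text
time: 2.6
position: [0.4894, -0.1066, 0.0053]
tool_rot: [-0.558, 0.433, -0.435, 0.558]
ft_force: [0.6, -2.1, 1.3]
grip_width: 0.028
t=2.60 pos [ 0.4894 -0.1066  0.0053] th 14.28 F [ 0.6 -2.1  1.3] w 0.0280
tool shift mm [-0.1  2.3 -1.6] turn rad 0.0006 tilt [ 0.0017 -0.001  -1.    ]
```

Gripped at 28.0 mm, as it should be. Now I'll lift and carry to a view spot short of the foot.

```bash
python3 -m creep '[[[0,-50,0],0,0],[[0,-50,0],0,0],[[-39,-16,25],0,0],[[-39,-16,25],0,0],[[-39,-16,25],0,0],[[-39,-16,25],0,0],[[-39,-16,25],0,0],[[-39,-16,25],0,0]]'
python3 -m creep '[[[0,0,0],-0.146,0],[[0,0,0],-0.146,0],[[0,0,0],-0.146,0],[[0,0,0],-0.146,0],[[0,0,0],-0.146,0],[[0,0,0],-0.146,0],[[0,0,0],-0.146,0],[[0,0,0],-0.146,0]]'
python3 -m creep '[[[0,0,0],-0.146,0],[[0,0,0],-0.146,0],[[0,0,0],-0.146,0],[[0,0,0],-0.146,0],[[0,0,0],-0.142,0],[[0,0,0],0,0]]'
python3 -c "
from h import *
go(.5584,.2667,.2,122.6)
shot('wrist','w2');shot('side','s2');shot('scene','c2');go(.5584,.2667,.2,122.6)"
```

```text
time: 3.4
position: [0.5761, 0.1593, 0.201]
tool_rot: [0.559, -0.434, 0.434, -0.558]
ft_force: [0.4, -0.5, -2.8]
grip_width: 0.0276
time: 4.2
position: [0.5756, 0.1574, 0.2]
tool_rot: [0.705, -0.053, 0.052, -0.705]
ft_force: [0.1, 0.2, -1.4]
grip_width: 0.0275
time: 4.8
position: [0.5757, 0.1574, 0.2]
tool_rot: [-0.678, -0.199, 0.2, 0.679]
ft_force: [-0.8, -0.3, -2.5]
grip_width: 0.0275
t=4.80 pos [0.5757 0.1574 0.2   ] th 122.77 F [-0.8 -0.3 -2.5] w 0.0275
tool shift mm [ 44.6   0.  101.3] turn rad 0.0029 tilt [-1.8e-03 -1.0e-04 -1.0e+00]
t=4.95 pos [0.5762 0.1574 0.2003] th 122.64 F [ 0.4 -0.5 -2.1] w 0.0276
tool shift mm [ 44.    0.3 101.6] turn rad 0.0006 tilt [-8.e-04 -0.e+00 -1.e+00]
```

View pics/w2.png

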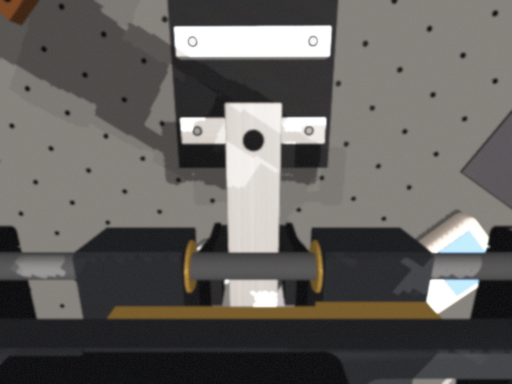

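View pics/s2.png

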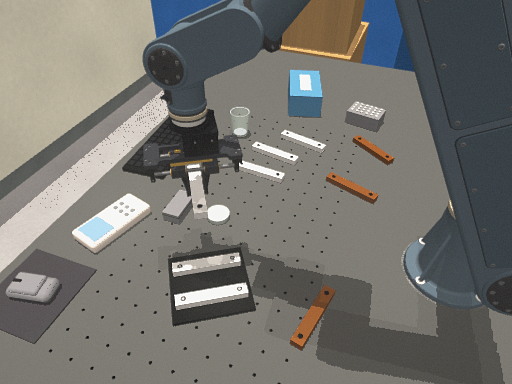

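```bash
cat > m3.py <<'E'
from h import *
W=load('w2');S=load('scene0');D=load('side0')
wp=np.array([(192.5,41.5),(313,41.5),(197.5,131),(309,131)])
X=onz(W,wp,.028);print(X.round(4),X.mean(0).round(4))
print(np.linalg.norm(X[0]-X[1]),np.linalg.norm(X[2]-X[3]),np.linalg.norm((X[0]+X[1]-X[2]-X[3])/2))
for a,b in[(0,1),(2,3)]: print(np.degrees(np.arctan2(*(X[b]-X[a])[1::-1])))
e=(X[0]+X[1]-X[2]-X[3]);print('y',np.degrees(np.arctan2(e[1],e[0])))
f=lambda p,k,o:((np.array(p,float)+.5)/k-.5+np.array(o))
fs=[(118,66),(269,78),(105,119),(264,132)];fd=[(500,104),(710,70),(513,234),(738,194)]
fs=[f(p,4,(270,140)) for p in fs];fd=[f((p[0]-400,p[1]),4,(155,240)) for p in fd]
pm=(3,2,1,0)
wm=[0,1,2,3]
for i in range(4):
    x2,_=tri([(S,fs[i]),(D,fd[pm[i]])]); k=np.argmin(np.linalg.norm(X-x2,axis=1))
    x3,r=tri([(S,fs[i]),(D,fd[pm[i]]),(W,wp[k])]);print(k,x2.round(4),x3.round(4),round(r,4))
print('hole held',onz(W,[(253.5,140)],.214).round(4), 'expected', (np.array([.576,.1574])+.062*np.array([np.cos(np.radians(122.7)),np.sin(np.radians(122.7))])).round(4))
E
python3 m3.py
python3 - <<'E'
from h import *
w=load('w2')['pixels'];cv2.imwrite('pics/w2c.png',cv2.resize(w[0:170,160:350],None,fx=4,fy=3.5,interpolation=cv2.INTER_CUBIC)[:,:,::-1])
E
```

```text
[[0.4449 0.2445 0.028 ]
 [0.5494 0.3117 0.028 ]
 [0.4944 0.169  0.028 ]
 [0.5985 0.236  0.028 ]] [0.5218 0.2403 0.028 ]
0.12416927810070057 0.12390764760842242 0.0902708449326607
32.741341921517446
32.7777458056748
y 123.11157800431553
0 [0.4449 0.2463 0.0292] [0.4452 0.2454 0.0291] 0.002
1 [0.5489 0.313  0.0287] [0.5492 0.3123 0.0285] 0.0016
2 [0.4936 0.1709 0.0292] [0.4942 0.17   0.0293] 0.0018
3 [0.5977 0.2378 0.0291] [0.5981 0.2369 0.0291] 0.0016
hole held [[0.5438 0.2075 0.214 ]] expected [0.5425 0.2096]
```

View pics/w2c.png

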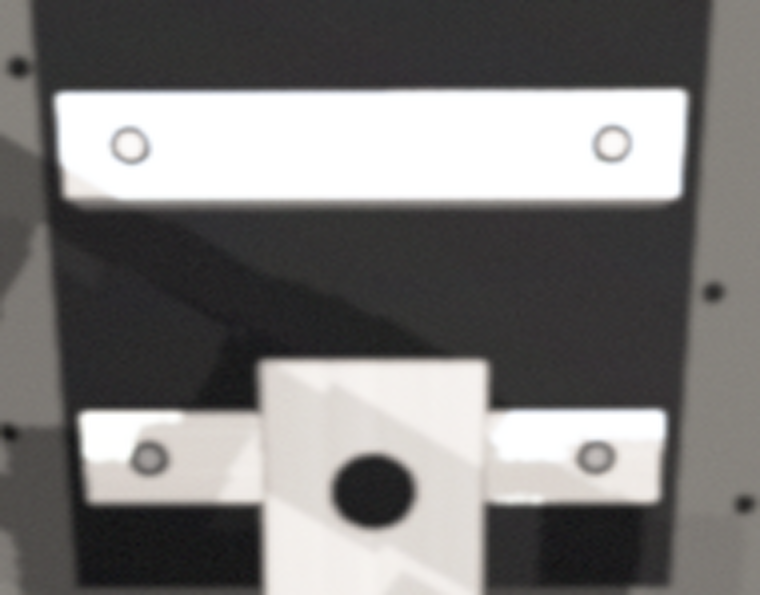

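Wrist and two-camera estimates of the foot agree within 2 mm: centre about (0.5213, 0.2414), yaw 32.75°. I'll move over the +x slot and descend.

```bash
python3 -m creep '[[[15,0,33],0,0],[[15,0,33],0,0],[[14,30,34],0,0],[[0,45,0],0,0],[[0,45,0],0,0],[[0,35,0],0,0],[[0,0,0],0,0],[[0,0,0],0,0]]'
python3 -c "
from h import *
for i in range(2): go(.5592,.2657,.0335,122.75)
shot('side','s3');shot('scene','c3')
go(.5592,.2657,.0335,122.75)"
```

```text
time: 5.75
position: [0.5595, 0.2653, 0.0455]
tool_rot: [-0.678, -0.199, 0.199, 0.679]
ft_force: [-0.1, 0.2, -1.2]
grip_width: 0.0276
t=5.75 pos [0.5595 0.2653 0.0455] th 122.71 F [-0.1  0.2 -1.2] w 0.0276
tool shift mm [-0.  12.   0.5] turn rad -0.0006 tilt [-8.e-04 -2.e-04 -1.e+00]
t=5.75 pos [0.5595 0.2653 0.0455] th 122.71 F [-0.1  0.2 -1.2] w 0.0276
tool shift mm [-0.  12.   0.5] turn rad -0.0006 tilt [-8.e-04 -2.e-04 -1.e+00]
t=5.85 pos [0.5614 0.2658 0.0478] th 122.73 F [ 0.   0.2 -1.9] w 0.0274
tool shift mm [-2.  14.3  1.2] turn rad -0.0004 tilt [ 0.0044  0.0012 -1.    ]
```

Run:
```python
from h import *
d=load('s3')['pixels'];s=load('c3')['pixels']
g=cv2.resize(d[230:330,150:270],None,fx=5,fy=5,interpolation=cv2.INTER_CUBIC)
f=cv2.resize(s[130:200,270:370],None,fx=5,fy=5,interpolation=cv2.INTER_CUBIC)
cv2.imwrite('pics/s3c.png',g[:,:,::-1]);cv2.imwrite('pics/c3c.png',f[:,:,::-1])
```

```text
(no output)
```

View pics/s3c.png

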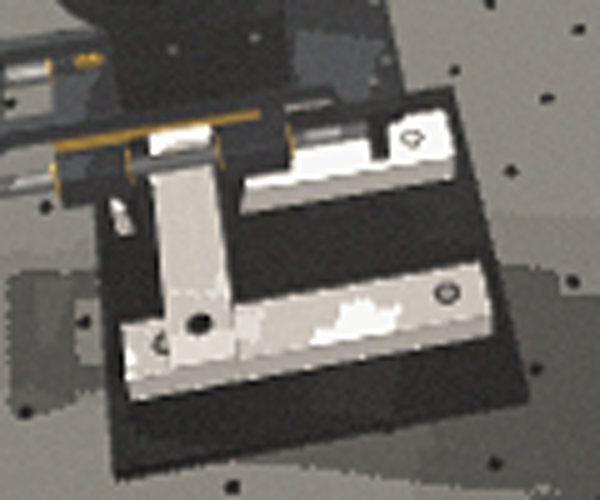

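View pics/c3c.png

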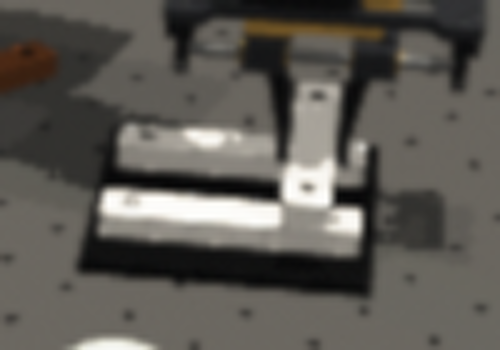

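Run:
```python
from h import *
S=load('c3');D=load('s3')
f=lambda p,k,o:((np.array(p,float)+.5)/k-.5+np.array(o))
X,r=tri([(D,f((200,322),5,(150,230))),(S,f((318,95),5,(270,130)))])
C=np.array([.5213,.2420]);a=np.radians(32.75);F=np.array([[np.cos(a),np.sin(a)],[-np.sin(a),np.cos(a)]])
print(X.round(4),r,'foot frame',(F@(X[:2]-C)*1000).round(1))
Y=onz(S,f((307,187),5,(270,130)),X[2]);print('other hole',(F@(Y[0,:2]-C)*1000).round(1))
```

```text
[0.5284 0.3161 0.0589] 0.0021905033188824976 foot frame [46.1 58.5]
other hole [ 47.5 -65. ]
```

```bash
python3 -m creep '[[[-1,6,3],0,0],[[0,5,0],0,0],[[0,0,0],0,0]]'
python3 -c "
from h import *
go(.5592,.2657,.0335,122.75)"
python3 -m creep '[[[0,1,0],0,0],[[0,0,0],0,0]]'
python3 -c "
from h import *
go(.5592,.2657,.0335,122.75)"
```

```text
time: 6.15
position: [0.5567, 0.2673, 0.0347]
tool_rot: [-0.678, -0.199, 0.2, 0.678]
ft_force: [-0.4, 0.3, -2.7]
grip_width: 0.0272
t=6.15 pos [0.5567 0.2673 0.0347] th 122.78 F [-0.4  0.3 -2.7] w 0.0272
tool shift mm [ 1.3  1.2 -2.7] turn rad 0.0005 tilt [-1.e-04 -0.e+00 -1.e+00]
time: 6.35
position: [0.5571, 0.2673, 0.0337]
tool_rot: [0.678, 0.2, -0.199, -0.678]
ft_force: [0.8, -0.0, -1.8]
grip_width: 0.0274
t=6.35 pos [0.5571 0.2673 0.0337] th 122.77 F [ 0.8 -0.  -1.8] w 0.0274
tool shift mm [ 0.9  0.2 -2.5] turn rad 0.0004 tilt [ 2.e-04  0.e+00 -1.e+00]
```

```bash
python3 -m creep '[[[0,1,0],0,0],[[0,0,0],0,0]]'; python3 -m creep '[[[0,1,0],0,0],[[0,0,0],0,0]]'
```

```text
time: 6.55
position: [0.5572, 0.2673, 0.0333]
tool_rot: [0.678, 0.2, -0.199, -0.678]
ft_force: [-1.7, 0.1, 4.2]
grip_width: 0.0273
time: 6.75
position: [0.5572, 0.2673, 0.0333]
tool_rot: [0.678, 0.2, -0.199, -0.678]
ft_force: [-3.1, -1.2, 9.8]
grip_width: 0.0279
```

Contact felt at TCP z = 0.0333. I'll release and lift straight up, then measure.

```bash
python3 -m creep '[[[0,-1,0],0,0],[[0,0,0],0,0.55],[[0,0,0],0,0.55],[[0,0,0],0,0.55],[[0,-45,0],0,0.55],[[0,-45,0],0,0.55],[[0,-40,0],0,0.6],[[0,0,-40],0,0.6]]'
python3 -c "
from h import *
shot('wrist','w4');shot('side','s4');shot('scene','c4')
go(.5574,-.1891,.2,-4.9)
d=load('s4')['pixels'];s=load('c4')['pixels']
g=cv2.resize(d[230:330,150:270],None,fx=5,fy=5,interpolation=cv2.INTER_CUBIC)
f=cv2.resize(s[130:200,270:370],None,fx=5,fy=5,interpolation=cv2.INTER_CUBIC)
cv2.imwrite('pics/s4c.png',g[:,:,::-1]);cv2.imwrite('pics/c4c.png',f[:,:,::-1])
"
```

```text
time: 7.55
position: [0.5804, 0.2379, 0.1687]
tool_rot: [-0.677, -0.205, 0.197, 0.678]
ft_force: [1.9, -0.9, 0.3]
grip_width: 0.0512
t=7.70 pos [0.5802 0.2322 0.1632] th 122.62 F [-0.9  0.1 -0.2] w 0.0520
tool shift mm [-246.3  -36.9 -342.6] turn rad 2.2257 tilt [ 2.2e-03  2.0e-04 -1.0e+00]
```

View pics/s4c.png

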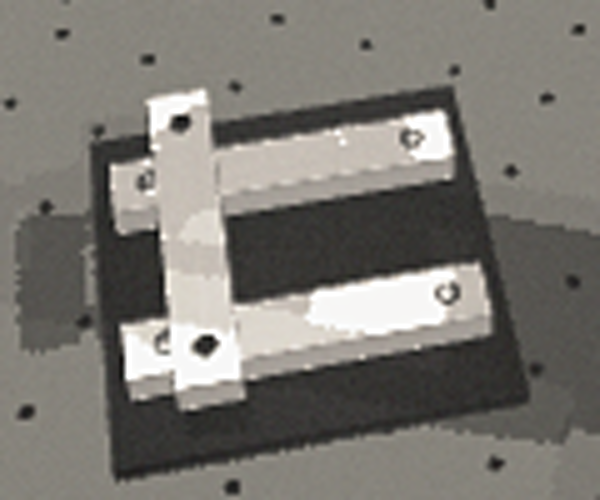

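View pics/c4c.png

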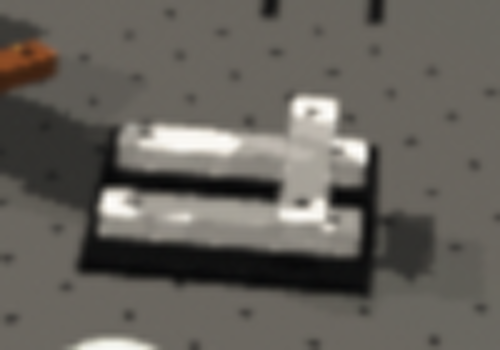

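View pics/w4.png

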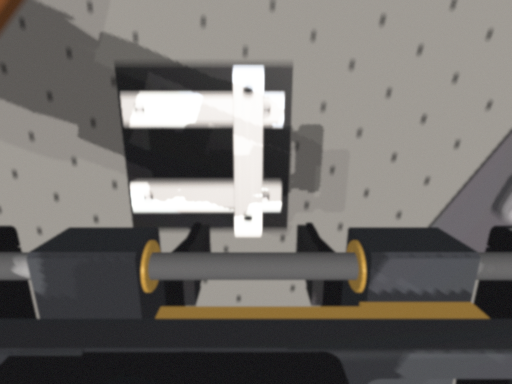

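```bash
cat >> h.py <<'E'
C=np.array([.5213,.2420]);a_=np.radians(32.75);F=np.array([[np.cos(a_),np.sin(a_)],[-np.sin(a_),np.cos(a_)]])
cr=lambda p,k,o:((np.array(p,float)+.5)/k-.5+np.array(o))
def foot(X): return np.r_[F@(X[:2]-C),X[2]]*1000
E
python3 - <<'E'
from h import *
S=load('c4');D=load('s4');W=load('w4')
for pd,ps,pw in [((205,345),(312,113),(248,91)),((180,122),(302,204),(248,217))]:
    u=cr(pd,5,(150,230));v=cr(ps,5,(270,130))
    X,r=tri([(D,u),(S,v)]);print(foot(X).round(1),round(r,4),'side@46',foot(onz(D,u,.046)[0]).round(1),'scene@46',foot(onz(S,v,.046)[0]).round(1),'wrist@46',foot(onz(W,pw,.046)[0]).round(1))
# same for bolts singly
S=load('scene0');D=load('side0')
for ps,pd in zip([(118,66),(269,78),(105,119),(264,132)],[(738,194),(513,234),(710,70),(500,104)]):
    print('bolt side@28',foot(onz(D,cr((pd[0]-400,pd[1]),4,(155,240)),.028)[0]).round(1),'scene@28',foot(onz(S,cr(ps,4,(270,140)),.028)[0]).round(1))
E
```

```text
[44.3 60.3 44.6] 0.0005 side@46 [43.9 61.3 46. ] scene@46 [44.7 57.7 46. ] wrist@46 [43.5 56.5 46. ]
[ 44.7 -62.9  45.6] 0.0008 side@46 [ 44.2 -62.6  46. ] scene@46 [ 45.3 -63.5  46. ] wrist@46 [ 43.7 -65.6  46. ]
bolt side@28 [-63.1  43.9  28. ] scene@28 [-61.1  47.   28. ]
bolt side@28 [60.8 44.3 28. ] scene@28 [62.4 46.1 28. ]
bolt side@28 [-62.7 -45.9  28. ] scene@28 [-61.  -42.8  28. ]
bolt side@28 [ 61.3 -45.8  28. ] scene@28 [ 62.6 -42.8  28. ]
```

```bash
python3 -m creep '[[[0,0,-30],0,0.6],[[0,0,0],0,0.6],[[0,0,0],0,0.6]]'
python3 -c "
from h import *
c=shot('wrist','w5');w=c['pixels']
cv2.imwrite('pics/w5c.png',cv2.resize(w[10:210,100:300],None,fx=4,fy=3,interpolation=cv2.INTER_CUBIC)[:,:,::-1])
cv2.imwrite('pics/w5c.png',cv2.resize(w[10:210,100:300],None,fx=3,fy=3,interpolation=cv2.INTER_CUBIC)[:,:,::-1])
go(.5574,-.1891,.2,-4.9)"
```

```text
time: 8.0
position: [0.5941, 0.2085, 0.1615]
tool_rot: [-0.678, -0.198, 0.2, 0.679]
ft_force: [-0.7, -0.3, -0.8]
grip_width: 0.0523
t=8.05 pos [0.5938 0.2089 0.1616] th 122.76 F [-0.1 -0.1  0. ] w 0.0517
tool shift mm [-246.   -38.4 -314.9] turn rad 2.2281 tilt [-2.6e-03  3.0e-04 -1.0e+00]
```

View pics/w5c.png

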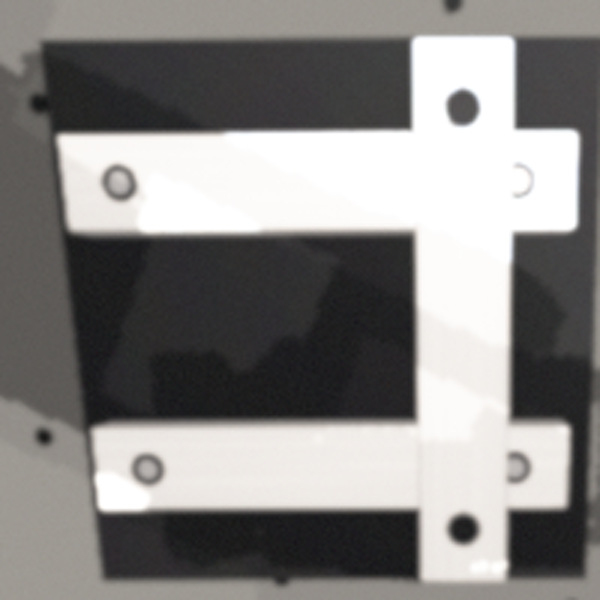

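```bash
cat >> h.py <<'E'
def rel(W,bolts,holes,zh,k,o):
    "bolts in order (-x,+y),(-x,-y),(+x,+y),(+x,-y); fit foot rigidly, give holes in that foot frame"
    B=onz(W,[cr(p,k,o) for p in bolts],.028)[:,:2]
    M=np.array([(-62,45),(-62,-45),(62,45),(62,-45)],float)[:len(bolts)]/1000
    ma,mb=M.mean(0),B.mean(0);U,s,Vt=np.linalg.svd((M-ma).T@(B-mb));Q=Vt.T@U.T
    print('foot c',(mb-Q@ma).round(4),'yaw',np.degrees(np.arctan2(Q[1,0],Q[0,0])).round(2),'res mm',((B-mb-(M-ma)@Q.T)*1000).round(1).tolist())
    H=onz(W,[cr(p,k,o) for p in holes],zh)[:,:2]
    h=(H-mb)@Q+ma; print('holes foot mm',(h*1000).round(1).tolist())
    return h
E
python3 - <<'E'
from h import *
W=load('w5')
rel(W,[(119,182),(147,468),(517,180),(515,467)],[(462,107),(463,529)],.046,3,(100,10))
E
```

```text
foot c [0.5207 0.2406] yaw 32.98 res mm [[-0.1, -0.0], [-0.2, -0.0], [-0.1, -0.1], [0.3, 0.1]]
holes foot mm [[44.9, 62.0], [44.7, -62.2]]
```

The wrist view fits the foot to 0.3 mm and puts the bar at (+44.8, -0.1) mm, square to it. The scene-only y estimate is the weaker one. Next I'll fetch bar 3.

Run:
```python
from h import *
W=load('w1')
H=onz(W,[(253,126.5),(253,247)],.018);print(H.round(4),H.mean(0).round(4),np.degrees(np.arctan2(*(H[0]-H[1])[1::-1])))
go(.5574,-.1891,.14,-4.9)
```

```text
[[ 0.5469 -0.0933  0.018 ]
 [ 0.4279 -0.124   0.018 ]] [ 0.4874 -0.1086  0.018 ] 14.459814438804125
t=8.05 pos [0.5938 0.2089 0.1616] th 122.76 F [-0.1 -0.1  0. ] w 0.0517
tool shift mm [-245.9   21.6 -315. ] turn rad 2.2281 tilt [-2.6e-03  3.0e-04 -1.0e+00]
```

```bash
python3 -m creep '[[[-31,0,-39],0,0.6],[[-31,0,-39],0,0.6],[[-31,0,-39],0,0.6],[[-31,0,-39],0,0.6],[[-31,0,-39],0,0.6],[[-31,0,-40],0,0.6],[[-30,10,-40],0,0.6],[[-30,12,-40],0,0.6]]'
python3 -m creep '[[[0,0,0],0.1485,0.6],[[0,0,0],0.1485,0.6],[[0,0,0],0.1485,0.6],[[0,0,0],0.1485,0.6],[[0,0,0],0.1485,0.6],[[0,0,0],0.1485,0.6],[[0,0,0],0.1485,0.6],[[0,0,0],0.1485,0.6]]'
python3 -m creep '[[[0,0,0],0.1485,0.6],[[0,0,0],0.1485,0.6],[[0,0,0],0.1485,0.6],[[0,0,0],0.1485,0.6],[[0,0,0],0.1485,0.6],[[0,0,0],0.1485,0.6],[[0,0,0],0.148,0.6],[[0,0,0],0,0.6]]'
python3 -c "
from h import *
go(.5574,-.1891,.14,-4.9)
c=shot('wrist','w6');go(.5574,-.1891,.14,-4.9)
print(proj(c,[[.6189,-.1944,.018],[.496,-.1838,.018]]))
w=c['pixels'];cv2.imwrite('pics/w6c.png',cv2.resize(w[60:270,160:360],None,fx=3,fy=2.8,interpolation=cv2.INTER_CUBIC)[:,:,::-1])"
```

```text
time: 8.85
position: [0.5587, -0.1873, 0.1412]
tool_rot: [0.678, 0.2, -0.2, -0.678]
ft_force: [0.5, 0.2, 0.5]
grip_width: 0.0526
time: 9.65
position: [0.5585, -0.185, 0.1407]
tool_rot: [-0.673, 0.216, -0.215, 0.674]
ft_force: [-1.0, 0.0, -0.7]
grip_width: 0.0524
time: 10.45
position: [0.5586, -0.1852, 0.1407]
tool_rot: [-0.479, 0.521, -0.52, 0.479]
ft_force: [0.3, 0.1, -0.9]
grip_width: 0.0521
t=10.45 pos [ 0.5586 -0.1852  0.1407] th -4.74 F [ 0.3  0.1 -0.9] w 0.0521
tool shift mm [ 4.   0.7 -0.9] turn rad 0.0028 tilt [-9.e-04  1.e-03 -1.e+00]
t=10.50 pos [ 0.5586 -0.1854  0.1408] th -4.59 F [-0.   0.3 -0.2] w 0.0524
tool shift mm [ 3.8  0.7 -0.9] turn rad 0.0054 tilt [-9.e-04  8.e-04 -1.e+00]
[[257.13457877 126.43542522]
 [256.30769019 246.41594151]]
```

View pics/w6.png

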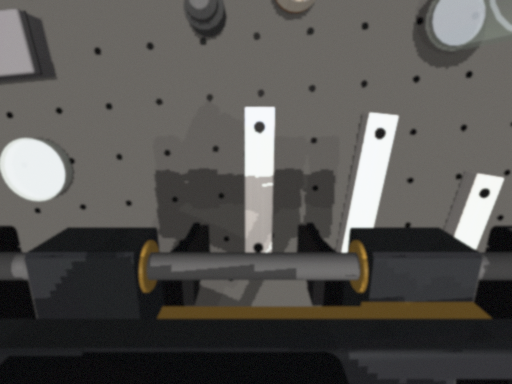

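The wrist view shows bar 3 between the jaws, with holes at (259.5,127.5) and (258,247.5), about 2 px right of my prediction.

Run:
```python
from h import *
W=load('w6')
H=onz(W,[(259.5,127.5),(258,247.5)],.018);m=H.mean(0);y=np.degrees(np.arctan2(*(H[0]-H[1])[1::-1]));print(H.round(4),m.round(4),y)
go(m[0],m[1],.003,y)
```

```text
[[ 0.6177 -0.1965  0.018 ]
 [ 0.4946 -0.1855  0.018 ]] [ 0.5562 -0.191   0.018 ] -5.136162826804185
t=10.50 pos [ 0.5586 -0.1854  0.1408] th -4.59 F [-0.   0.3 -0.2] w 0.0524
tool shift mm [  5.9 137.7  -1.8] turn rad 0.0095 tilt [-9.e-04  8.e-04 -1.e+00]
```

```bash
python3 -m creep '[[[5,45,-2],0.007,0.6],[[0,45,0],0,0.6],[[0,37,0],0,0.6],[[0,10,0],0,0.6],[[0,0,0],0,0.6]]'
python3 -c "
from h import *
go(.5562,-.1910,.003,-5)"
python3 -m creep '[[[0,0,0],0,0],[[0,0,0],0,0],[[0,0,0],0,0],[[0,0,0],0,0]]' 35
python3 -c "
from h import *
go(.5562,-.1910,.003,-5)"
```

```text
time: 11.0
position: [0.5553, -0.1903, 0.0029]
tool_rot: [-0.478, 0.523, -0.52, 0.477]
ft_force: [-0.0, 0.5, 0.5]
grip_width: 0.0522
t=11.00 pos [ 0.5553 -0.1903  0.0029] th -5.08 F [-0.   0.5  0.5] w 0.0522
tool shift mm [ 0.6 -0.1  1. ] turn rad -0.0014 tilt [-0.0034  0.0021 -1.    ]
time: 11.4
position: [0.5569, -0.1915, 0.005]
tool_rot: [0.476, -0.522, 0.523, -0.477]
ft_force: [0.1, 3.4, 1.6]
grip_width: 0.0281
t=11.40 pos [ 0.5569 -0.1915  0.005 ] th -5.23 F [0.1 3.4 1.6] w 0.0281
tool shift mm [-0.4  2.  -0.7] turn rad -0.0040 tilt [ 1.4e-03 -2.0e-04 -1.0e+00]
```

```bash
python3 -m creep '[[[0,-50,0],0,0],[[0,-50,0],0,0],[[0,-40,0],0,0],[[0,0,0],-0.1487,0],[[0,0,0],-0.1487,0],[[0,0,0],-0.1487,0],[[0,0,0],-0.1487,0],[[0,0,0],-0.1487,0]]'
python3 -m creep '[[[0,0,0],-0.1487,0],[[0,0,0],-0.1487,0],[[0,0,0],-0.1487,0],[[0,0,0],-0.1487,0],[[0,0,0],-0.1487,0],[[0,0,0],-0.1487,0],[[0,0,0],-0.1487,0],[[0,0,0],-0.1487,0]]'
python3 -m creep '[[[0,0,0],-0.1487,0],[[0,0,0],-0.1487,0],[[0,0,0],0,0]]'
python3 -c "
from h import *
go(.4823,.2178,.145,122.75)"
```

```text
time: 12.2
position: [0.5558, -0.1912, 0.144]
tool_rot: [-0.635, 0.312, -0.311, 0.635]
ft_force: [-0.6, 0.4, -2.8]
grip_width: 0.0276
time: 13.0
position: [0.5558, -0.1911, 0.1439]
tool_rot: [-0.7, -0.097, 0.098, 0.701]
ft_force: [-0.1, 0.0, -2.2]
grip_width: 0.0277
time: 13.3
position: [0.5558, -0.1912, 0.1439]
tool_rot: [-0.679, -0.198, 0.199, 0.679]
ft_force: [1.3, -0.0, -2.9]
grip_width: 0.0279
t=13.30 pos [ 0.5558 -0.1912  0.1439] th 122.57 F [ 1.3 -0.  -2.9] w 0.0279
tool shift mm [158.2  -0.9 384.3] turn rad -0.0032 tilt [-8.e-04  4.e-04 -1.e+00]
```

```bash
python3 -m creep '[[[18,0,43],0,0],[[18,0,43],0,0],[[18,0,43],0,0],[[18,0,43],0,0],[[18,0,43],0,0],[[18,0,43],0,0],[[18,0,43],0,0],[[18,0,43],0,0]]'
python3 -m creep '[[[14,0,40],-0.003,0],[[0,45,0],0,0],[[0,45,0],0,0],[[0,0,0],0,0],[[0,0,0],0,0]]'
python3 -c "
from h import *
go(.4823,.2178,.034,122.75)"
```

```text
time: 14.1
position: [0.4918, 0.1777, 0.1442]
tool_rot: [-0.679, -0.197, 0.197, 0.679]
ft_force: [1.0, -1.0, -2.8]
grip_width: 0.0278
time: 14.6
position: [0.4821, 0.217, 0.0537]
tool_rot: [-0.679, -0.198, 0.2, 0.679]
ft_force: [0.1, -0.4, -1.4]
grip_width: 0.0277
t=14.60 pos [0.4821 0.217  0.0537] th 122.63 F [ 0.1 -0.4 -1.4] w 0.0277
tool shift mm [ 0.7 19.7  0.5] turn rad -0.0020 tilt [-2.7e-03 -5.0e-04 -1.0e+00]
```

```bash
python3 -m creep '[[[0,9,0.5],-0.002,0],[[0,9,0],0,0],[[0,0,0],0,0]]'; python3 -m creep '[[[0,1,0],0,0],[[0,0,0],0,0]]';  python3 -m creep '[[[0,1,0],0,0],[[0,0,0],0,0]]'
python3 -c "
from h import *
go(.4823,.2178,.034,122.75)"
```

```text
time: 14.9
position: [0.4829, 0.2174, 0.0368]
tool_rot: [0.678, 0.2, -0.199, -0.678]
ft_force: [-0.9, -0.7, -3.4]
grip_width: 0.028
time: 15.1
position: [0.4829, 0.2176, 0.0357]
tool_rot: [0.678, 0.2, -0.199, -0.678]
ft_force: [0.8, 0.3, -2.9]
grip_width: 0.0277
time: 15.3
position: [0.4826, 0.2176, 0.0342]
tool_rot: [-0.678, -0.2, 0.2, 0.678]
ft_force: [0.4, -0.7, -2.0]
grip_width: 0.0277
t=15.30 pos [0.4826 0.2176 0.0342] th 122.85 F [ 0.4 -0.7 -2. ] w 0.0277
tool shift mm [-0.1  0.2  0.3] turn rad 0.0018 tilt [ 3.e-04  1.e-04 -1.e+00]
```

```bash
python3 -m creep '[[[0,1,0],0,0],[[0,0,0],0,0]]';  python3 -m creep '[[[0,1,0],0,0],[[0,0,0],0,0]]'
```

```text
time: 15.5
position: [0.4825, 0.2177, 0.033]
tool_rot: [-0.678, -0.2, 0.2, 0.678]
ft_force: [-0.8, -0.5, -2.3]
grip_width: 0.0277
time: 15.7
position: [0.4825, 0.2176, 0.0329]
tool_rot: [0.678, 0.2, -0.2, -0.678]
ft_force: [-0.8, -0.1, 5.1]
grip_width: 0.0276
```

```bash
python3 -m creep '[[[0,0,0],0,0.55],[[0,0,0],0,0.55],[[0,0,0],0,0.55],[[0,-45,0],0,0.55],[[0,-45,0],0,0.55],[[20,-40,-35],0,0.6],[[20,0,-35],0,0.6],[[0,0,0],0,0.6]]'
python3 -m creep '[[[0,0,0],0,0.6]]'
python3 -c "
from h import *
c=shot('wrist','w7');w=c['pixels']
cv2.imwrite('pics/w7c.png',cv2.resize(w[10:210,150:350],None,fx=3,fy=3,interpolation=cv2.INTER_CUBIC)[:,:,::-1])
go(.5431,-.2964,.15,-10.7)"
```

```text
time: 16.5
position: [0.5565, 0.1809, 0.1596]
tool_rot: [0.679, 0.203, -0.195, -0.678]
ft_force: [-0.6, 0.4, 0.0]
grip_width: 0.0519
time: 16.6
position: [0.5497, 0.1822, 0.157]
tool_rot: [-0.678, -0.199, 0.2, 0.679]
ft_force: [-0.6, -0.5, -0.2]
grip_width: 0.0521
t=16.65 pos [0.5484 0.1826 0.1565] th 122.83 F [-1.1 -0.2  0.1] w 0.0522
tool shift mm [-264.1    6.5 -399.6] turn rad 2.3305 tilt [-3.e-03 -1.e-04 -1.e+00]
```

View pics/w7c.png

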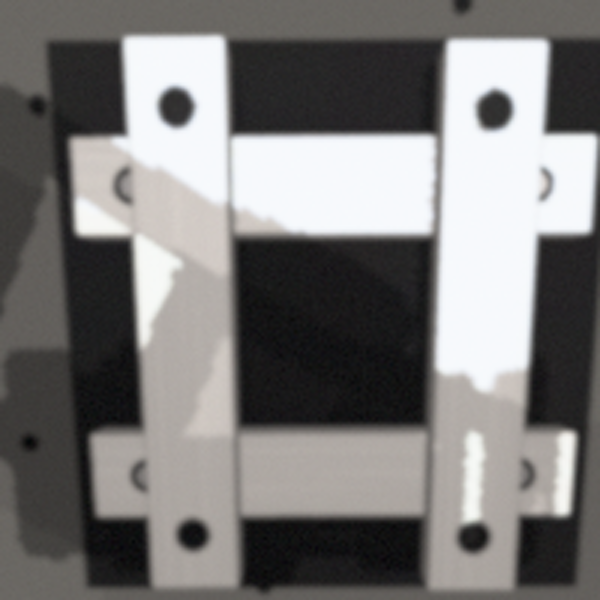

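Run:
```python
from h import *
W=load('w7')
rel(W,[(131,184),(147,475),(537,184),(518,474)],[(176,107),(192,535),(494,109),(473,537)],.046,3,(150,10))
```

```text
foot c [0.5206 0.2408] yaw 32.86 res mm [[-0.3, -0.0], [0.2, -0.0], [0.2, 0.1], [-0.1, -0.0]]
holes foot mm [[-45.0, 62.9], [-45.1, -61.3], [44.5, 62.3], [44.5, -62.1]]
```

Layer 2 reads bar A at (44.5, +0.1) and bar B at (-45.0, +0.8) mm, both square. Next is bar 2, for layer 3.

```bash
python3 -m creep '[[[-27,0,-40],0,0.6],[[-27,0,-40],0,0.6],[[-27,0,-40],0,0.6],[[-26,0,-40],0,0.6],[[-26,0,-40],0,0.6],[[-26,0,-40],0,0.6],[[-26,0,-40],0,0.6],[[-26,0,-40],0,0.6]]'
python3 -m creep '[[[-26,5,-40],0,0.6],[[-26,6,-40],0,0.6],[[0,0,0],0.1457,0.6],[[0,0,0],0.1457,0.6],[[0,0,0],0.1457,0.6],[[0,0,0],0.1457,0.6],[[0,0,0],0.1457,0.6],[[0,0,0],0.1457,0.6]]'
python3 -m creep '[[[0,0,0],0.1457,0.6],[[0,0,0],0.1457,0.6],[[0,0,0],0.1457,0.6],[[0,0,0],0.1457,0.6],[[0,0,0],0.1457,0.6],[[0,0,0],0.1457,0.6],[[0,0,0],0.1457,0.6],[[0,0,0],0.1457,0.6]]'
python3 -m creep '[[[0,0,0],0.1457,0.6],[[0,0,0],0.1457,0.6],[[0,0,0],0,0.6]]'
python3 -c "
from h import *
c=shot('wrist','w8');go(.5431,-.2964,.14,-10.7)
print(proj(c,[[.6041,-.3079,.018],[.4822,-.2848,.018]]))"
```

```text
time: 17.45
position: [0.5445, -0.2005, 0.1562]
tool_rot: [-0.677, -0.2, 0.201, 0.679]
ft_force: [0.8, 0.0, 0.2]
grip_width: 0.0525
time: 18.25
position: [0.5447, -0.2937, 0.145]
tool_rot: [-0.698, 0.109, -0.106, 0.7]
ft_force: [-1.5, -0.1, -0.9]
grip_width: 0.0521
time: 19.05
position: [0.5447, -0.2936, 0.145]
tool_rot: [-0.524, 0.476, -0.473, 0.524]
ft_force: [-0.7, -0.3, -0.5]
grip_width: 0.0528
time: 19.35
position: [0.5449, -0.2939, 0.1451]
tool_rot: [-0.452, 0.545, -0.543, 0.451]
ft_force: [0.8, 0.3, 0.1]
grip_width: 0.0519
t=19.40 pos [ 0.545  -0.2942  0.1453] th -10.48 F [-0.5  0.   0.1] w 0.0527
tool shift mm [ 2.5  5.3 -1.5] turn rad 0.0039 tilt [-0.0024  0.0021 -1.    ]
[[255.8064841  126.0959923 ]
 [255.29498179 245.04853863]]
```

View pics/w8.png

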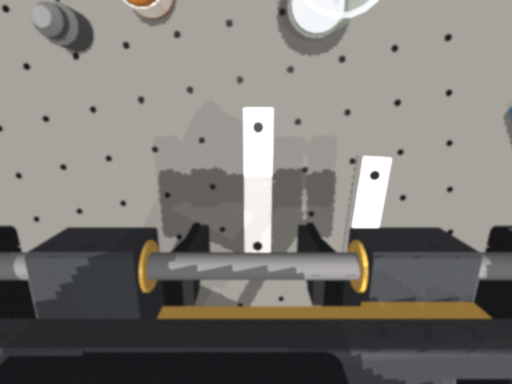

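Bar 2 is between the jaws, with holes at (258,127) and (257,246).

Run:
```python
from h import *
W=load('w8')
H=onz(W,[(258,127),(257,246)],.018);m=H.mean(0);y=np.degrees(np.arctan2(*(H[0]-H[1])[1::-1]));print(m.round(4),y)
go(m[0],m[1],.004,y)
```

```text
[ 0.5418 -0.2981  0.018 ] -10.85691746721784
t=19.40 pos [ 0.545  -0.2942  0.1453] th -10.48 F [-0.5  0.   0.1] w 0.0527
tool shift mm [  4.7 141.3  -2. ] turn rad 0.0066 tilt [-0.0024  0.0021 -1.    ]
```

```bash
python3 -m creep '[[[4,45,-2],0.005,0.6],[[0,45,0],0,0.6],[[0,41,0],0,0.6],[[0,10,0],0,0.6],[[0,0,0],0,0.6]]'
python3 -c "
from h import *
go(.5418,-.2981,.003,-10.8)"
python3 -m creep '[[[0,0,0],0,0],[[0,0,0],0,0],[[0,0,0],0,0],[[0,0,0],0,0]]' 35
python3 -c "
from h import *
go(.5418,-.2981,.003,-10.8)"
```

```text
time: 19.9
position: [0.5418, -0.298, 0.0037]
tool_rot: [-0.451, 0.547, -0.543, 0.45]
ft_force: [0.2, -0.5, 0.8]
grip_width: 0.0524
t=19.90 pos [ 0.5418 -0.298   0.0037] th -10.87 F [ 0.2 -0.5  0.8] w 0.0524
tool shift mm [0.1 0.7 0. ] turn rad -0.0012 tilt [-0.0039  0.0032 -1.    ]
time: 20.3
position: [0.5439, -0.2995, 0.0066]
tool_rot: [0.449, -0.545, 0.546, -0.45]
ft_force: [2.5, 3.1, 1.7]
grip_width: 0.028
t=20.30 pos [ 0.5439 -0.2995  0.0066] th -11.01 F [2.5 3.1 1.7] w 0.0280
tool shift mm [-1.   3.5 -2.3] turn rad -0.0037 tilt [ 1.7e-03 -4.0e-04 -1.0e+00]
```

```bash
python3 -m creep '[[[0,-50,0],0,0],[[0,-50,0],0,0],[[0,-50,0],0,0],[[0,0,0],-0.147,0],[[0,0,0],-0.147,0],[[0,0,0],-0.147,0],[[0,0,0],-0.147,0],[[0,0,0],-0.147,0]]'
python3 -m creep '[[[0,0,0],-0.026,0],[[0,0,0],0,0]]'
python3 -c "
from h import *
go(.5470,.2046,.155,32.75)"
```

```text
time: 21.1
position: [0.5427, -0.2991, 0.1552]
tool_rot: [-0.617, 0.346, -0.345, 0.617]
ft_force: [-0.1, 0.1, -2.4]
grip_width: 0.0278
time: 21.3
position: [0.5429, -0.2993, 0.1551]
tool_rot: [-0.62, 0.34, -0.34, 0.62]
ft_force: [0.8, -0.0, -2.5]
grip_width: 0.0278
t=21.30 pos [ 0.5429 -0.2993  0.1551] th 32.48 F [ 0.8 -0.  -2.5] w 0.0278
tool shift mm [-4.229e+02  3.000e-01  2.741e+02] turn rad -0.0047 tilt [-4.e-04  4.e-04 -1.e+00]
```

```bash
python3 -m creep '[[[-39,0,25],-0.005,0],[[-38,0,25],0,0],[[-39,0,25],0,0],[[-38,0,25],0,0],[[-39,0,25],0,0],[[-38,0,25],0,0],[[-39,0,25],0,0],[[-38,0,25],0,0]]'
python3 -m creep '[[[-39,0,25],0,0],[[-38,0,25],0,0],[[-37,0,24],0,0],[[0,40,0],0,0],[[0,40,0],0,0],[[0,0,0],0,0],[[0,0,0],0,0]]'
python3 -c "
from h import *
go(.5470,.2046,.0526,32.75)"
```

```text
time: 22.1
position: [0.5438, 0.0695, 0.1555]
tool_rot: [-0.621, 0.339, -0.339, 0.621]
ft_force: [1.6, -0.6, -2.3]
grip_width: 0.0278
time: 22.8
position: [0.544, 0.2035, 0.0751]
tool_rot: [0.621, -0.339, 0.338, -0.62]
ft_force: [-0.1, 0.2, -2.2]
grip_width: 0.0278
t=22.80 pos [0.544  0.2035 0.0751] th 32.82 F [-0.1  0.2 -2.2] w 0.0278
tool shift mm [ 0.7 22.4  3.2] turn rad 0.0012 tilt [-1.8e-03 -3.0e-04 -1.0e+00]
```

```bash
python3 -m creep '[[[0,7,3],0,0],[[0,7,0],0,0],[[0,0,0],0,0],[[0,0,0],0,0]]'
python3 -c "
from h import *
go(.5470,.2046,.0526,32.75)"
```

```text
time: 23.2
position: [0.5472, 0.2051, 0.0619]
tool_rot: [-0.621, 0.338, -0.338, 0.621]
ft_force: [-0.6, -0.1, -2.6]
grip_width: 0.0278
t=23.20 pos [0.5472 0.2051 0.0619] th 32.86 F [-0.6 -0.1 -2.6] w 0.0278
tool shift mm [ 0.3  9.3 -0.4] turn rad 0.0020 tilt [ 8.e-04  1.e-04 -1.e+00]
```

```bash
python3 -m creep '[[[0,5,0],0,0],[[0,2,0],0,0],[[0,0,0],0,0]]'; python3 -m creep '[[[0,1,0],0,0],[[0,0,0],0,0]]';  python3 -m creep '[[[0,1,0],0,0],[[0,0,0],0,0]]'
```

```text
time: 23.5
position: [0.5465, 0.2052, 0.0539]
tool_rot: [0.621, -0.338, 0.338, -0.621]
ft_force: [0.6, 1.0, -2.4]
grip_width: 0.0273
time: 23.7
position: [0.5468, 0.2052, 0.0532]
tool_rot: [0.621, -0.338, 0.338, -0.621]
ft_force: [-0.7, 0.2, -3.3]
grip_width: 0.0275
time: 23.9
position: [0.547, 0.2053, 0.0525]
tool_rot: [-0.621, 0.338, -0.338, 0.621]
ft_force: [0.5, 0.1, -0.9]
grip_width: 0.0275
```

```bash
python3 -m creep '[[[0,1,0],0,0],[[0,0,0],0,0]]'
python3 -m creep '[[[0,0,0],0,0.55],[[0,0,0],0,0.55],[[0,0,0],0,0.55],[[0,-45,0],0,0.55],[[0,-45,0],0,0.55],[[-20,-10,-35],0,0.6],[[-20,0,-45],0,0.6],[[0,0,0],0,0.6]]'
python3 -m creep '[[[0,0,0],0,0.6],[[0,0,0],0,0.6]]'
python3 -c "
from h import *
c=shot('wrist','w9');shot('side','s9');w=c['pixels']
cv2.imwrite('pics/w9c.png',cv2.resize(w[0:230,130:390],None,fx=3,fy=2.6,interpolation=cv2.INTER_CUBIC)[:,:,::-1])
cv2.imwrite('pics/w9c.png',cv2.resize(w[0:200,130:390],None,fx=3,fy=3,interpolation=cv2.INTER_CUBIC)[:,:,::-1])
go(.4759,-.3987,.15,-14.2)"
```

```text
time: 24.1
position: [0.547, 0.2053, 0.0525]
tool_rot: [-0.621, 0.338, -0.338, 0.621]
ft_force: [-2.0, 0.4, 5.6]
grip_width: 0.0276
time: 24.9
position: [0.4455, 0.1938, 0.1498]
tool_rot: [0.625, -0.342, 0.333, -0.618]
ft_force: [0.1, -0.3, -0.8]
grip_width: 0.052
time: 25.1
position: [0.4599, 0.1957, 0.1517]
tool_rot: [-0.62, 0.337, -0.339, 0.622]
ft_force: [0.1, 0.5, -0.2]
grip_width: 0.0521
t=25.20 pos [0.4602 0.1956 0.1515] th 32.88 F [-0.5  0.1 -0.4] w 0.0520
tool shift mm [ 507.7    1.2 -309.4] turn rad 0.8216 tilt [ 2.5e-03  4.0e-04 -1.0e+00]
```

View pics/w9c.png

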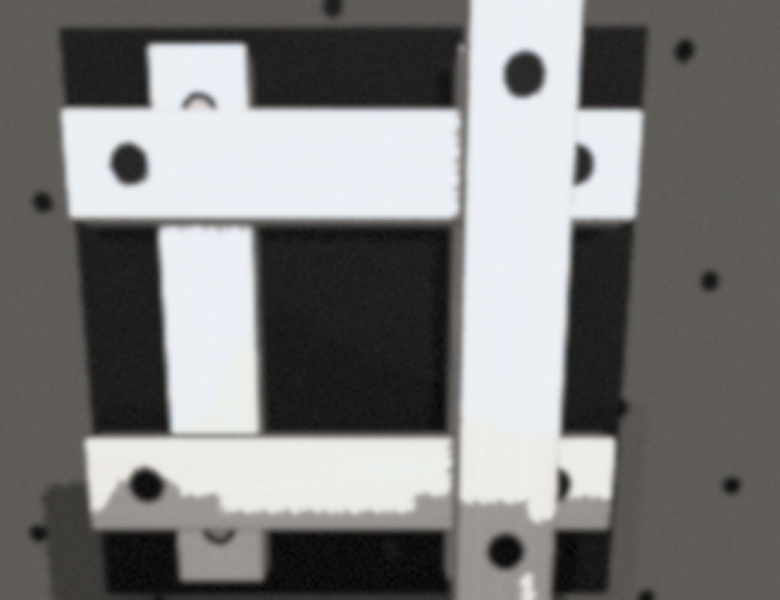

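```bash
cat >> h.py <<'E'
def rel2(W,pts,M,zr,holes,zh,k,o):
    B=onz(W,[cr(p,k,o) for p in pts],zr)[:,:2];M=np.array(M,float)/1000
    ma,mb=M.mean(0),B.mean(0);U,s,Vt=np.linalg.svd((M-ma).T@(B-mb));Q=Vt.T@U.T
    print('foot c',(mb-Q@ma).round(4),'yaw',np.degrees(np.arctan2(Q[1,0],Q[0,0])).round(2),'res mm',((B-mb-(M-ma)@Q.T)*1000).round(1).tolist())
    H=onz(W,[cr(p,k,o) for p in holes],zh)[:,:2];h=(H-mb)@Q+ma;print('holes foot mm',(h*1000).round(1).tolist(),'mid',(h.reshape(-1,2,2).mean(1)*1000).round(1).tolist())
E
python3 - <<'E'
from h import *
W=load('w9')
rel2(W,[(129,164),(147,485),(575,164),(554,485)],[(44.5,62.3),(-45,62.9),(44.5,-62.1),(-45.1,-61.3)],.046,[(524,74),(506,551)],.064,3,(130,0))
E
```

```text
foot c [0.5211 0.2406] yaw 32.85 res mm [[0.2, -0.1], [-0.2, -0.1], [0.2, 0.1], [-0.1, 0.0]]
holes foot mm [[62.4, -44.0], [-61.7, -44.5]] mid [[0.3, -44.3]]
```

Layer 3's first bar reads (0.3, -44.3) mm, square. Now the last bar.

```bash
python3 -m creep '[[[39,0,-24],0,0.6],[[39,0,-24],0,0.6],[[39,0,-24],0,0.6],[[39,0,-24],0,0.6],[[39,0,-24],0,0.6],[[39,0,-24],0,0.6],[[39,0,-24],0,0.6],[[39,0,-24],0,0.6]]'
python3 -m creep '[[[39,0,-24],0,0.6],[[39,0,-24],0,0.6],[[39,0,-24],0,0.6],[[39,3,-23],0,0.6],[[39,3,-22],0,0.6],[[0,0,0],0.137,0.6],[[0,0,0],0.137,0.6],[[0,0,0],0.137,0.6]]'
python3 -m creep '[[[0,0,0],0.137,0.6],[[0,0,0],0.137,0.6],[[0,0,0],0.137,0.6],[[0,0,0],0,0.6],[[0,0,0],0,0.6]]'
python3 -c "
from h import *
c=shot('wrist','w10');go(.4759,-.3987,.14,-14.2)
print(proj(c,[[.5362,-.4139,.018],[.4156,-.3834,.018]]))"
```

```text
time: 26.0
position: [0.4672, -0.1739, 0.1512]
tool_rot: [-0.621, 0.338, -0.339, 0.621]
ft_force: [1.3, -0.3, -0.4]
grip_width: 0.052
time: 26.8
position: [0.4742, -0.3999, 0.1446]
tool_rot: [0.537, -0.459, 0.46, -0.537]
ft_force: [-1.4, -0.2, -0.9]
grip_width: 0.0521
time: 27.3
position: [0.4742, -0.3988, 0.145]
tool_rot: [0.435, -0.557, 0.557, -0.435]
ft_force: [0.7, -0.1, 0.4]
grip_width: 0.0526
t=27.35 pos [ 0.4741 -0.3986  0.145 ] th -14.07 F [-0.4 -1.3  0.8] w 0.0523
tool shift mm [-0.4  5.   1.8] turn rad 0.0022 tilt [ 1.e-04 -1.e-04 -1.e+00]
[[252.14207745 123.3466137 ]
 [251.93729508 243.28608279]]
```

View pics/w10.png

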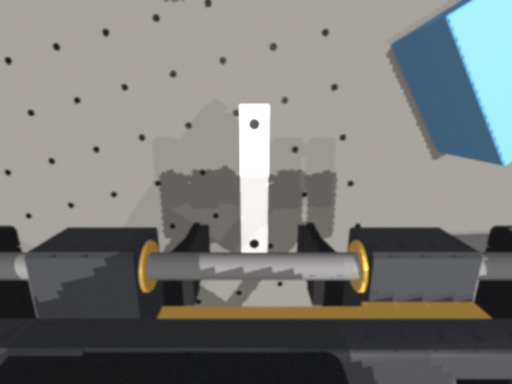

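Run:
```python
from h import *
W=load('w10')
H=onz(W,[(254,124),(254,244)],.018);m=H.mean(0);y=np.degrees(np.arctan2(*(H[0]-H[1])[1::-1]));print(m.round(4),y)
go(m[0],m[1],.004,y)
```

```text
[ 0.4747 -0.4004  0.018 ] -13.996504843974991
t=27.35 pos [ 0.4741 -0.3986  0.145 ] th -14.07 F [-0.4 -1.3  0.8] w 0.0523
tool shift mm [  1.5 141.    1. ] turn rad -0.0013 tilt [ 1.e-04 -1.e-04 -1.e+00]
```

```bash
python3 -m creep '[[[1,45,0],0.001,0.6],[[0,45,0],0,0.6],[[0,41,0],0,0.6],[[0,9,0],0,0.6],[[0,0,0],0,0.6],[[0,0,0],0,0.6]]'
python3 -c "
from h import *
go(.4747,-.4004,.003,-14.1)"
python3 -m creep '[[[0,0,0],0,0],[[0,0,0],0,0],[[0,0,0],0,0],[[0,0,0],0,0]]' 35
python3 -c "
from h import *
go(.4747,-.4004,.003,-14.1)"
```

```text
time: 27.95
position: [0.4747, -0.4004, 0.0069]
tool_rot: [0.434, -0.557, 0.559, -0.434]
ft_force: [1.4, -0.2, 1.1]
grip_width: 0.0522
t=27.95 pos [ 0.4747 -0.4004  0.0069] th -14.23 F [ 1.4 -0.2  1.1] w 0.0522
tool shift mm [-0.   3.9 -0. ] turn rad -0.0022 tilt [ 0.0022 -0.0026 -1.    ]
time: 28.35
position: [0.4739, -0.3995, 0.0061]
tool_rot: [0.434, -0.558, 0.559, -0.434]
ft_force: [-2.0, -3.9, 1.5]
grip_width: 0.0279
t=28.35 pos [ 0.4739 -0.3995  0.0061] th -14.24 F [-2.  -3.9  1.5] w 0.0279
tool shift mm [0.7 3.1 1. ] turn rad -0.0025 tilt [ 9.0e-04 -1.2e-03 -1.0e+00]
```

```bash
python3 -m creep '[[[0,-50,0],0,0],[[0,-50,0],0,0],[[0,-50,0],0,0],[[0,0,0],-0.137,0],[[0,0,0],-0.137,0],[[0,0,0],-0.137,0],[[0,0,0],-0.137,0],[[0,0,0],-0.137,0]]'
python3 -m creep '[[[0,0,0],-0.135,0],[[0,0,0],0,0]]'
python3 -c "
from h import *
go(.4957,.2785,.155,32.75)"
```

```text
time: 29.15
position: [0.4731, -0.3985, 0.1549]
tool_rot: [-0.597, 0.379, -0.378, 0.598]
ft_force: [-0.0, 0.4, -1.7]
grip_width: 0.0276
time: 29.35
position: [0.4731, -0.3985, 0.1548]
tool_rot: [-0.62, 0.339, -0.338, 0.621]
ft_force: [-0.0, -0.5, -2.4]
grip_width: 0.0275
t=29.35 pos [ 0.4731 -0.3985  0.1548] th 32.72 F [-0.  -0.5 -2.4] w 0.0275
tool shift mm [-557.4    0.6  384.9] turn rad -0.0006 tilt [-9.0e-04  1.1e-03 -1.0e+00]
```

```bash
python3 -m creep '[[[-40,0,27],0,0],[[-40,0,28],0,0],[[-40,0,27],0,0],[[-40,0,28],0,0],[[-40,0,27],0,0],[[-40,0,28],0,0],[[-40,0,27],0,0],[[-40,0,28],0,0]]'
python3 -m creep '[[[-40,0,27],0,0],[[-40,0,28],0,0],[[-40,0,27],0,0],[[-39,0,28],0,0],[[-39,0,27],0,0],[[-39,0,28],0,0],[[0,0,0],0,0],[[0,0,0],0,0]]'
python3 -c "
from h import *
go(.4957,.2785,.0521,32.75)"
```

```text
time: 30.15
position: [0.4853, -0.0091, 0.1554]
tool_rot: [-0.62, 0.34, -0.34, 0.62]
ft_force: [1.4, -0.8, -2.7]
grip_width: 0.0276
time: 30.95
position: [0.4956, 0.2786, 0.155]
tool_rot: [0.621, -0.339, 0.339, -0.62]
ft_force: [0.5, 0.1, -2.8]
grip_width: 0.0274
t=30.95 pos [0.4956 0.2786 0.155 ] th 32.77 F [ 0.5  0.1 -2.8] w 0.0274
tool shift mm [2.000e-01 1.029e+02 1.000e-01] turn rad 0.0004 tilt [-7.e-04 -6.e-04 -1.e+00]
```

```bash
python3 -m creep '[[[0,40,0],0,0],[[0,35,0],0,0],[[0,16,0],0,0],[[0,0,0],0,0],[[0,0,0],0,0]]'
python3 -c "
from h import *
go(.4957,.2785,.0521,32.75)"
```

```text
time: 31.45
position: [0.4967, 0.2764, 0.0645]
tool_rot: [0.62, -0.34, 0.34, -0.62]
ft_force: [-0.2, -0.1, -1.9]
grip_width: 0.0275
t=31.45 pos [0.4967 0.2764 0.0645] th 32.57 F [-0.2 -0.1 -1.9] w 0.0275
tool shift mm [-2.3 12.4  0.3] turn rad -0.0032 tilt [-4.e-04 -3.e-04 -1.e+00]
```

```bash
python3 -m creep '[[[0,6,0],0,0],[[0,0,0],0,0],[[0,0,0],0,0]]'
python3 -c "
from h import *
go(.4957,.2785,.0521,32.75)"
```

```text
time: 31.75
position: [0.4968, 0.2776, 0.059]
tool_rot: [-0.62, 0.339, -0.339, 0.621]
ft_force: [1.2, 0.2, -2.0]
grip_width: 0.0276
t=31.75 pos [0.4968 0.2776 0.059 ] th 32.70 F [ 1.2  0.2 -2. ] w 0.0276
tool shift mm [-1.3  6.9 -0.5] turn rad -0.0008 tilt [ 1.2e-03  4.0e-04 -1.0e+00]
```

```bash
python3 -m creep '[[[-1,3,0],0,0],[[0,2,0],0,0],[[0,0,0],0,0]]'; python3 -m creep '[[[0,1,0],0,0],[[0,0,0],0,0]]'
python3 -c "
from h import *
go(.4957,.2785,.0521,32.75)"
```

```text
time: 32.05
position: [0.4955, 0.2785, 0.053]
tool_rot: [0.621, -0.339, 0.339, -0.62]
ft_force: [0.0, -0.1, -1.9]
grip_width: 0.0281
time: 32.25
position: [0.4959, 0.2785, 0.0522]
tool_rot: [-0.621, 0.339, -0.339, 0.621]
ft_force: [0.5, -0.7, -2.9]
grip_width: 0.0278
t=32.25 pos [0.4959 0.2785 0.0522] th 32.73 F [ 0.5 -0.7 -2.9] w 0.0278
tool shift mm [-0.   0.1 -0.2] turn rad -0.0004 tilt [ 0.e+00  1.e-04 -1.e+00]
```

```bash
python3 -m creep '[[[0,1,0],0,0],[[0,0,0],0,0]]'; python3 -m creep '[[[0,1,0],0,0],[[0,0,0],0,0]]'
```

```text
time: 32.45
position: [0.4959, 0.2786, 0.0521]
tool_rot: [-0.621, 0.339, -0.339, 0.621]
ft_force: [-1.8, -0.6, 5.0]
grip_width: 0.0281
time: 32.65
position: [0.4959, 0.2785, 0.0521]
tool_rot: [-0.62, 0.339, -0.339, 0.621]
ft_force: [-2.3, -0.8, 12.2]
grip_width: 0.0273
```

```bash
python3 -m creep '[[[0,-1,0],0,0],[[0,0,0],0,0.55],[[0,0,0],0,0.55],[[0,0,0],0,0.55],[[0,-45,0],0,0.55],[[0,-45,0],0,0.55],[[20,-20,-35],0,0.6],[[20,-20,-45],0,0.6]]'
python3 -m creep '[[[0,0,-10],0,0.6],[[0,0,0],0,0.6],[[0,0,0],0,0.6],[[0,0,0],0,0.6]]'
python3 -c "
from h import *
c=shot('wrist','w11');w=c['pixels']
cv2.imwrite('pics/w11c.png',cv2.resize(w[0:200,130:390],None,fx=3,fy=3,interpolation=cv2.INTER_CUBIC)[:,:,::-1])
go(.4759,-.3987,.15,-14.2)"
```

```text
time: 33.45
position: [0.4537, 0.2041, 0.1817]
tool_rot: [-0.62, 0.337, -0.34, 0.622]
ft_force: [0.8, -1.0, 0.3]
grip_width: 0.0511
time: 33.85
position: [0.4444, 0.1994, 0.1795]
tool_rot: [-0.621, 0.339, -0.339, 0.621]
ft_force: [-0.2, -0.3, -0.4]
grip_width: 0.0519
t=33.90 pos [0.4442 0.1994 0.1795] th 32.77 F [ 0.2 -0.2  0.6] w 0.0520
tool shift mm [ 520.1   29.4 -297.1] turn rad 0.8198 tilt [-1.e-04  2.e-04 -1.e+00]
```

View pics/w11c.png

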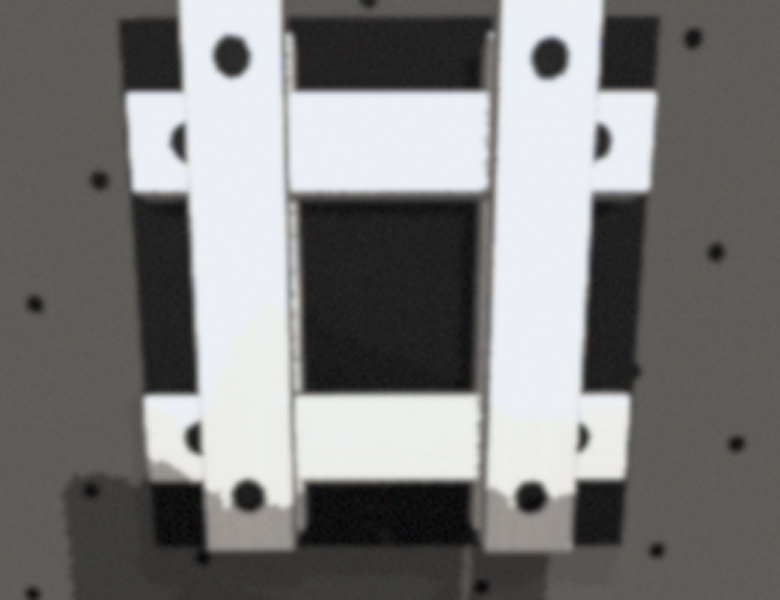

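```bash
python3 - <<'E'
from h import *
W=load('w11')
rel2(W,[(187,141),(199,437),(594,141),(574,437)],[(44.5,62.3),(-45,62.9),(44.5,-62.1),(-45.1,-61.3)],.046,[(232,56),(249,496),(550,57),(531,497)],.064,3,(130,0))
# plate corners check z=.010
P_=onz(W,[cr(p,3,(130,0)) for p in [(121,19),(658,17),(621,544),(155,544)]],.010)
print('plate mean',P_.mean(0).round(4),[round(float(np.linalg.norm(P_[i]-P_[(i+1)%4])*1000),1) for i in range(4)])
E
python3 -m creep '[[[0,-30,-40],0,0.6],[[20,-30,-20],0,0.6],[[40,-20,0],0,0.6],[[40,0,0],0,0.6],[[40,0,0],0,0.6],[[40,0,0],0,0.6],[[0,0,0],0,0.6],[[0,0,0],0,0.6]]'
python3 - <<'E'
from h import *
for n,fn in [('side','s12'),('scene','c12')]: shot(n,fn)
d=load('s12')['pixels'];s=load('c12')['pixels']
g=cv2.resize(d[230:330,150:270],None,fx=4,fy=4,interpolation=cv2.INTER_CUBIC)
f=cv2.resize(s[130:200,270:350],None,fx=4,fy=4,interpolation=cv2.INTER_CUBIC)
H=np.zeros((400,800,3),np.uint8);H[:,:480]=g;H[:280,480:]=f;cv2.imwrite('pics/f12.png',H[:,:,::-1])
E
```

```text
foot c [0.5212 0.2409] yaw 32.76 res mm [[0.1, -0.1], [-0.1, 0.1], [-0.0, 0.1], [0.1, -0.1]]
holes foot mm [[62.6, 45.0], [-61.8, 44.7], [62.3, -44.1], [-62.1, -44.8]] mid [[0.4, 44.9], [0.1, -44.4]]
plate mean [0.5211 0.2404 0.01  ] [177.8, 178.7, 179.2, 178.0]
time: 34.7
position: [0.4907, 0.0145, 0.2593]
tool_rot: [0.62, -0.34, 0.339, -0.62]
ft_force: [-0.2, 0.9, -0.8]
grip_width: 0.0524
```

View pics/f12.png

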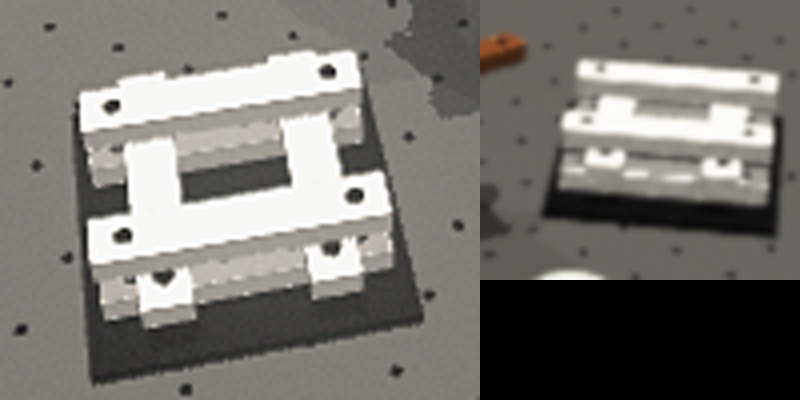

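View pics/c12.png

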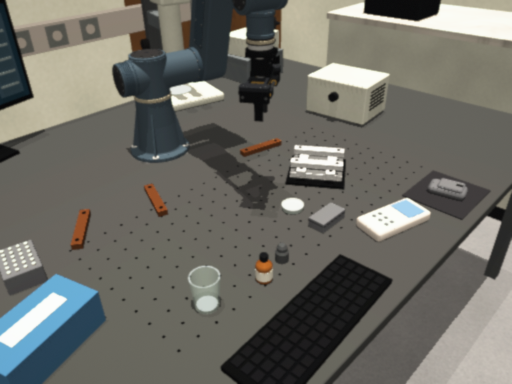

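View pics/s12.png

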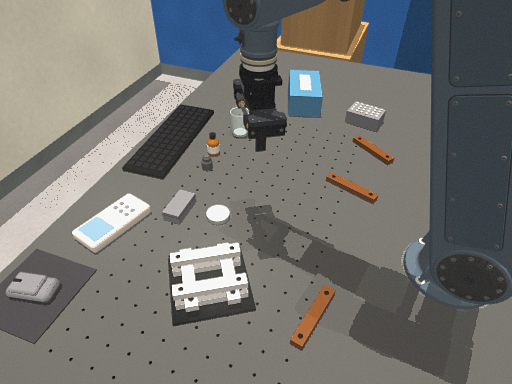

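Both views show an even three-layer tower at scene (317,165) and side (208,275). Bystanders are at their starting pixels. One last two-view height check, then I'll hand in.

Run:
```python
from h import *
S=load('c12');D=load('s12')
for pd,ps in [((122,236),(275,79)),((354,195),(120,68))]:
    X,r=tri([(D,cr(pd,4,(150,230))),(S,cr(ps,4,(270,130)))]);print('top hole',foot(X).round(1),round(r,4))
a=load('scene0')['pixels'].astype(int);b=S['pixels'].astype(int)
for n,(x0,x1,y0,y1) in dict(beaker=(185,225,262,315),bottle=(252,276,250,286),obj=(272,292,240,265),dish=(280,305,196,215),box=(305,348,200,232)).items():
    print(n,np.abs(a-b)[y0:y1,x0:x1].mean().round(2))
o=robot.get_obs();print(o['time'],o['joint_velocities'].round(3))
print(robot.hand_in())
```

```text
top hole [63.5 44.9 64.3] 0.0013
top hole [-60.9  44.3  64.6] 0.0007
beaker 6.64
bottle 1.72
obj 1.47
dish 2.11
box 1.88
34.8 [ 0.012 -0.012  0.011 -0.003 -0.002 -0.002]
the job is handed in; nothing more can be done
None
```

I finished the riser and handed it in at 34.8 s. Two loose silver bars lie across the bolted pair, and the other two lie on top, running parallel to the bolted bars.

These are the last wrist-camera readings of the bar centres, in mm relative to the foot:

| Layer | Bar | x | y |
|---|---|---|---|
| 2 | first | +44.5 | +0.1 |
| 2 | second | −45.0 | +0.8 |
| 3 | first | +0.1 | −44.4 |
| 3 | second | +0.4 | +44.9 |

- **Spacing and squareness:** The bars in each layer are 89.5 mm apart (layer 2) and 89.3 mm apart (layer 3), against 90 mm for the bolted pair. All four are square to the foot within about 0.3°.
- **Height:** I measured the top face of one layer 3 bar from two views, at 64.3 and 64.6 mm against an expected 64 mm.
- **Bystanders:** The dish, objective, bottle and slide box show no visible change in the scene image. The beaker patch differed more (6.6 grey levels against about 2). I put that down to the silver bar removed from behind it, because its outline is at the same pixels.
- **Disagreement:** After the first bar was placed, the scene camera alone put it 3–5 mm off along its length. The side view (within 1 mm) and the sharper wrist fit (residuals of about 0.3 mm) both contradicted that, so I went with the wrist reading.

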